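# Service the bench filter unit

## Task

Fit every filter cartridge that stands on the bench into a free port of the filter block, any port: lugs into the slots, push down against the spring, turn clockwise about a quarter turn to the stop and let it click up home. Also close the strainer bowl with its lid, turned so that its two keys drop into the notches of the rim and it lies flush. The order does not matter; leave the other things on the bench where they stand.

Things in the scene. Friction and masses are not known exactly. Their poses are not given: they have to be found in the camera images.
- cart0_mid (a point): white filter cartridge (may be absent), 74 mm high; point on its axis 37 mm above the underside, z up. Plug 41 mm dia, 0-28 mm high; two opposite lugs along +x and -x, 11 mm wide, to radius 31, 4-12 mm above the underside; round head 62 mm dia, 28-40 mm; grip bar along x, 56 long, 16 thick, 40-74 mm high. Half a turn makes no difference. About 0.2 kg, bottom-heavy.
- cart1_mid (a point): another filter cartridge (may be absent), exactly like cart0: point on its axis 37 mm above the underside, lugs and grip bar along its x, z up.
- cart2_mid (a point): another filter cartridge (may be absent), exactly like cart0: point on its axis 37 mm above the underside, lugs and grip bar along its x, z up.
- cart3_mid (a point): another filter cartridge (may be absent), exactly like cart0: point on its axis 37 mm above the underside, lugs and grip bar along its x, z up.
- port0 (a point): bayonet port at the -y end of the fixed grey filter block; point on its axis at the mouth, 38 mm above the bench; z up, axes are the block's. Turret 76 mm dia, bore 45. Two opposite slots for the lugs open upward, 80 deg counter-clockwise (from above) from the port's x axis, 6 deg wider each side than the lugs. Block base 104 x 420 mm; ports 100 mm apart along y.
- port1 (a point): next port, like port0. All ports: spring plate 8 mm below the mouth, pressed down at most 18 mm, 0.7 N per mm. With the cartridge's underside over 20 mm below the mouth (floor: 26) the lugs pass under the ledge and it turns 80 deg clockwise, till its bar lies along the port's x axis; a stop is 5 deg beyond. Released there, the spring lifts it 4 mm into a recess.
- port2 (a point): third port, like port0. All ports: clicked home, the cartridge's point is 21 mm above the mouth (underside 16 mm below it) and it cannot turn back unless pushed down again; pressed down but not home, 17 mm or less; merely dropped in the slots, 25 mm or more.
- port3 (a point): port at the +y end of the filter block, like port0; point on its axis at the mouth.
- lid_mid (a point): steel lid of the strainer bowl, 54 mm high, 0.2 kg; point on its axis 27 mm above the underside, z up. Plug 72 mm dia, 0-14 mm high, chamfered; two opposite keys along +x and -x, 12 mm wide, to radius 46, 6-14 mm high; disc 96 mm dia, 14-20 mm; black grip bar along x, 56 long, 16 thick, 20-54 mm high. Half a turn makes no difference.
- bowl_rim (a point): fixed round steel strainer bowl, 93 mm outside, 80 inside, 55 high; point at the centre of its rim, z up. Two opposite rim notches along +x and -x, 19 mm wide, 11 deep. Keys in the notches: the lid's disc lies on the rim, its point 13 mm above the rim; keys standing on the rim: 21 mm.
- reagent_vial_2: bystander: small beige plastic bottle with a white cap, 32 mm wide, 72 high; origin at the centre of its underside
- cup_2: bystander: small clear beaker, 70 mm wide, 60 high; origin at the centre of its underside
- carton_small: bystander: small folding carton, 34 x 79 x 46 mm; origin at the centre of its underside
- float_rack: bystander: flat blue foam float, 111 x 141 x 16 mm; origin at the centre of its underside
- vial_4: bystander: small bottle with a white screw cap, 57 mm wide, 101 high; origin at the centre of its underside
Mind the look-alikes: they are no part of the job. What is shaped like the part that bears cart2_mid but brown is not meant. Leave any orange look-alike of the part that bears bowl_rim alone.

How it is judged:
By the outcome, as a careful person would: the job done as asked, in the order asked, and still so for the second after the job is handed in, with the robot touching nothing.
Of cart0, cart1, cart2, cart3 only 3 to 4 are there at a start; the rules pass over those that are not, and their reading is None.
At some moment in a run one of cart0, cart1, cart2, cart3, strainer_lid may be knocked a few centimetres aside while the robot is not near it.
Once in a run the grip may slacken for a moment while it holds something.
It also fails if it takes over 200 s, if anything falls off the work surface, if the arm or the gripper's body presses on something with over 40 N, if the wrist force passes 120 N, or if a joint passes its speed limit or range.

## Robot

A 6-joint arm with a two-finger parallel gripper is mounted at the origin on a cart in front of the work surface, level with it; the furniture and walls round the work are solid. World frame = base frame: x ahead of the robot, y to its left, z up, the work surface at z = 0. Lengths are in m, angles in rad, forces in N, time in s.
With the tool pointing down it reaches from about 0.4 to 0.825 m from the base axis. Payload 7 kg.
Tool frame: the origin (TCP) lies at the very end of the fingers, on their centre line; the grasp point (between the pads) lies 19 mm behind it (tcp_to_grasp is the distance from the TCP to the grasp point, in m); x points along the fingers, z is the direction in which the jaws open and shut, and the axes are right-handed (so a half turn about x gives the same grasp; the last joint's range is limited). The gripper opens to 88 mm and grips with 3 to 60 N. Pads are 19 mm wide; open, the fingers measure 130 mm over their backs; the gripper's body (78 mm by 193 mm) begins 47 mm behind the grasp point.
Start: joints at [1.533, 0.359, 0.012, 0, -1.224, -0.288], TCP at [0.216, 0.639, 0.227] pointing down, gripper open.
Joint ranges: [-3.07, 3.07], [-1.43, 2.12], [-1.02, 1.25], [-3.03, 1.67], [-3.05, -0], [-3.03, 3.03]. Speed limits (rad/s): [2.39, 2.39, 3.01, 3.14, 3.14, 3.14].

## Interface

Orientations are given as [roll, pitch, yaw] about the fixed x, y, z axes, in that order (R = Rz(yaw) Ry(pitch) Rx(roll)).
In Python, from station import get_state, grab_frame, job_done, tcp_to_grasp gives the robot as it stands. The module is installed in compiled form; this text tells all that it offers.
- The arm moves only by the shell command python3 -m crank 'ROWS' [FORCE]. ROWS is JSON, a list of rows, each a list of 7 numbers: the shift along the tool's x, y, z in m, then the turn, a rotation vector about the tool's x, y, z in rad, then the opening, from 0 (shut) to 1 (fully open). In form: [[x, y, z, wx, wy, wz, fingers], ...]. A call has 1 to 10 rows; each row is the pose to reach, as a shift and turn from the pose commanded when the call began, along the tool's axes at that moment; what a row does not reach only later rows make up. A row lasts 1/8 s, in which the tool goes at most 62.5 mm and 10.7 degrees, less where a joint would pass 70% of its speed; a pose out of reach is approached as far as the arm can. A call with a gripper value outside its range is refused whole. The fingers move at their own pace and stop on an object; FORCE is the grip in N (left out, the last holds). Time passes only in rows, so rows that repeat a pose let the fingers close. It gives the time, the measured TCP pose, the force and the opening at its end, in the units of the state.
- get_state(): the state, without advancing time (a new reading comes with each control period).
- grab_frame(name): name is "scene" or "top" or "wrist"; returns a dict with "pixels" (420x560x3 uint8, red, green, blue), "vfov" (degrees; the focal length in pixels is half the picture's height over the tangent of half this angle, whatever the lens; pixels are square), "cx", "cy" (the principal point, pixels), "extrinsics" (4x4, takes a point from world to camera coordinates). Camera axes: x right, y up, looking along -z (the intrinsics and any distortion apply to the point x, -y, -z); pixel columns grow to the right and rows downward; lengths in m; the calibration is good to about 2 mm. A picture is of the moment at which its call begins. There is no depth.
- job_done(): hands the job in, once; it reports no verdict.
The state is a dict: "t": time; "q": joint angles; "qd": joint speeds; "joint_efforts": joint torques, N m; "eef_pos": TCP position; "ee_rot": TCP orientation; "force": force on the tool from outside, world axes, zero at the start; "moment": the same for the moment, N m; "width": finger opening in m.
Only numpy, scipy, OpenCV 4.12 (cv2) and the standard library are available. Lean on these libraries where they do the work, as an engineer would, in place of code of your own. Each camera call takes 0.05 s, during which the arm holds its last target.

## Working session

There is one attempt and no reset: what is moved stays moved. The work goes in short steps, Python scripts to look and compute and a shell command to move; the robot and the scene stay as the last step left them, time stands still between calls to the robot, and variables do not carry over. Pictures are saved under pics/ and viewed, and the job is handed in when it is done.

```bash
mkdir -p pics; ls; python3 - <<'E'
from station import get_state, grab_frame, tcp_to_grasp
import cv2, numpy as np
print(get_state(), tcp_to_grasp)
for n in ["scene","top","wrist"]:
    f=grab_frame(n)
    cv2.imwrite(f"pics/{n}0.png",f["pixels"][:,:,::-1])
    print(n,{k:(np.round(v,4).tolist() if k=='extrinsics' else v) for k,v in f.items() if k!="pixels"})
E
```

```text
pics
{'t': 0.0, 'q': array([ 1.53309256e+00,  3.59371815e-01,  1.10308716e-02, -3.55720932e-04,
       -1.22408345e+00, -2.88086310e-01]), 'qd': array([-9.00969317e-05, -2.32886687e-04,  5.51477149e-04,  9.90514806e-05,
        2.62050964e-03, -4.85574528e-04]), 'joint_efforts': array([ 4.12254713e-04, -5.82725966e+01,  2.93059534e+01,  6.99706256e+00,
        6.86616695e-03, -1.69444907e-04]), 'eef_pos': array([0.21591424, 0.63900731, 0.22561924]), 'ee_rot': array([ 0.08553428,  1.56913427, -1.81117327]), 'force': array([-0.2094221 ,  0.08143894, -0.00180033]), 'moment': array([ 0.0529733 ,  0.01091753, -0.05011154]), 'width': 0.08754630377720328} 0.0188
scene {'vfov': 50.33395836694672, 'cx': 283.3123371687663, 'cy': 214.96288442662288, 'extrinsics': [[0.7336, -0.6795, -0.0127, -0.3147], [0.3035, 0.3108, 0.9007, -0.267], [-0.6081, -0.6646, 0.4342, -1.2895], [0.0, 0.0, 0.0, 1.0]]}
top {'vfov': 44.67750476304131, 'cx': 277.78053218299857, 'cy': 214.34381869641987, 'extrinsics': [[0.0003, -1.0, -0.0095, 0.1429], [0.9901, -0.001, 0.1405, -0.5685], [-0.1405, -0.0094, 0.99, -1.7345], [0.0, 0.0, 0.0, 1.0]]}
wrist {'vfov': 66.70102573256635, 'cx': 283.49489184496326, 'cy': 206.84988427613737, 'extrinsics': [[-0.3197, -0.9475, 0.001, 0.675], [0.9113, -0.3078, -0.2734, 0.0347], [0.2594, -0.0865, 0.9619, -0.3901], [0.0, 0.0, 0.0, 1.0]]}
```

View pics/scene0.png

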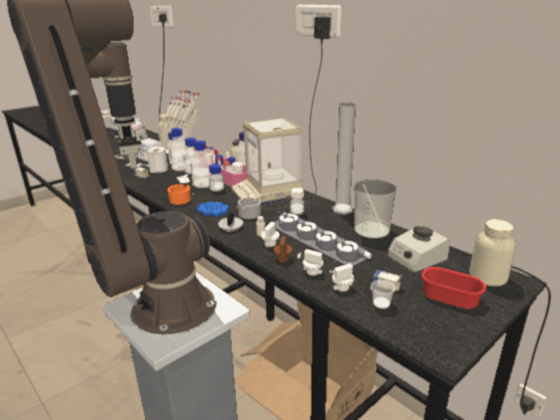

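View pics/top0.png

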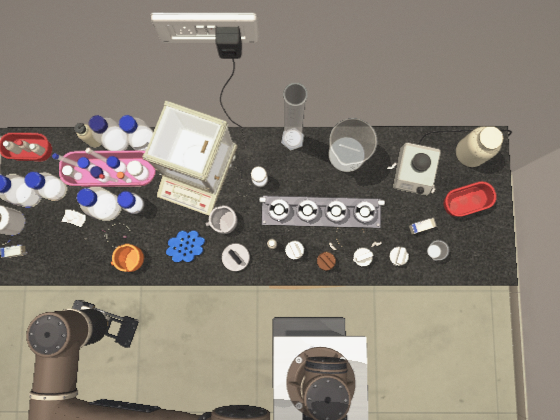

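View pics/wrist0.png

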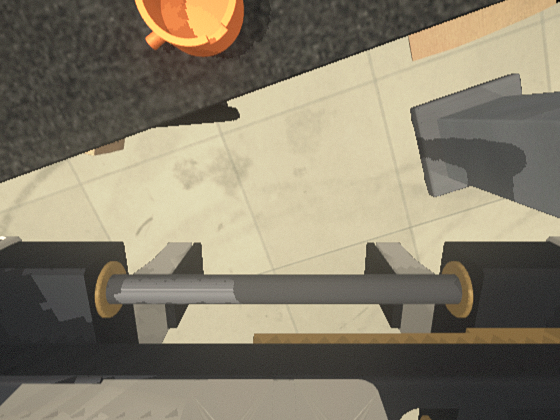

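```bash
cat > h.py <<'E'
from station import get_state, grab_frame, tcp_to_grasp
import cv2, numpy as np
from scipy.spatial.transform import Rotation as R
def K(f):
    F=f["pixels"].shape[0]/2/np.tan(np.radians(f["vfov"])/2); return F
def p2w(f,u,v,z):
    E=np.array(f["extrinsics"]);F=K(f)
    d=np.array([(u-f["cx"])/F,-(v-f["cy"])/F,-1.]);Rm=E[:3,:3];c=-Rm.T@E[:3,3];d=Rm.T@d
    return c+d*(z-c[2])/d[2]
def w2p(f,P):
    E=np.array(f["extrinsics"]);F=K(f);p=E[:3,:3]@np.asarray(P)+E[:3,3]
    return np.array([f["cx"]+F*p[0]/-p[2], f["cy"]+F*-p[1]/-p[2]])
def crop(f,u0,v0,u1,v1,s,name):
    im=f["pixels"][v0:v1,u0:u1,::-1]; cv2.imwrite("pics/"+name,cv2.resize(im,None,fx=s,fy=s,interpolation=cv2.INTER_CUBIC))
E
python3 - <<'E'
from h import *
f=grab_frame("top")
crop(f,200,190,460,280,3,"top_c.png")
f=grab_frame("scene")
crop(f,205,180,415,310,3.8,"scene_c.png")
E
```

```text
(no output)
```

View pics/top_c.png

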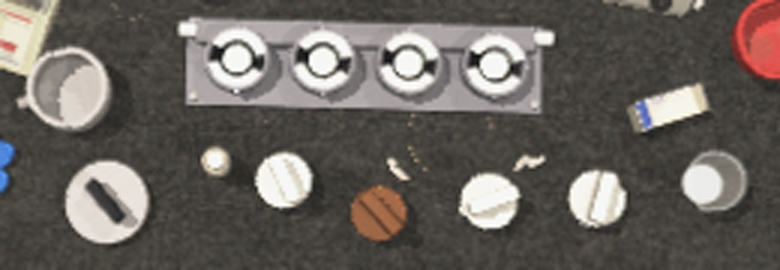

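View pics/scene_c.png

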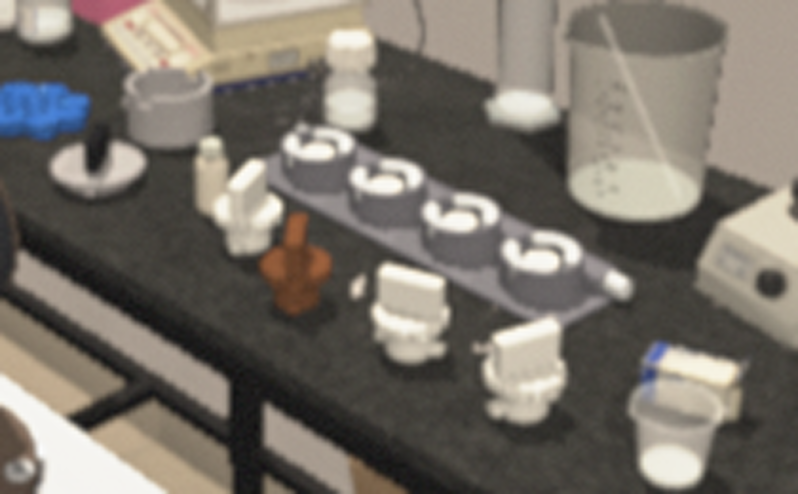

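```bash
python3 - <<'E'
from h import *
f=grab_frame("top")
c=lambda u,v:(200+u/3,190+v/3)
for n,u,v,z in [("cA head",285,181,.04),("cB",490,201,.04),("cC",598,198,.04),("brown",379,213,.04),("lid",107,202,.02),("bowl",69,86,.055),("p3",237,59,.038),("p2",323,61,.038),("p1",408,63,.038),("p0",494,65,.038),("vial",215,160,.07),("cup",718,180,.05),("carton",668,107,.04)]:
    print(n,p2w(f,*c(u,v),z)[:2].round(4))
s=get_state(); T=R.from_euler('xyz',s["ee_rot"]).as_matrix();print(T.round(3))
g=grab_frame("wrist");E=np.array(g["extrinsics"])
print("cam in tool", (T.T@(-E[:3,:3].T@E[:3,3]-s["eef_pos"])).round(4)); print((E[:3,:3]@T).round(3))
E
```

```text
cA head [0.4436 0.0835]
cB [ 0.4207 -0.1507]
cC [ 0.4241 -0.274 ]
brown [ 0.407  -0.0237]
lid [0.4208 0.2893]
bowl [0.5517 0.3313]
p3 [0.5855 0.1385]
p2 [0.583  0.0387]
p1 [ 0.5805 -0.0598]
p0 [ 0.5781 -0.1593]
vial [0.4652 0.1632]
cup [ 0.4439 -0.4086]
carton [ 0.5287 -0.3579]
[[-0.     0.947 -0.32 ]
 [-0.001 -0.32  -0.947]
 [-1.     0.     0.001]]
cam in tool [-0.1583  0.073  -0.0006]
[[ 0.001  0.     1.   ]
 [ 0.274  0.962 -0.001]
 [-0.962  0.274  0.   ]]
```

```bash
cat >> h.py <<'E'
def to(x,y,z,jaw=None,pick=0):
    """shift/turn in tool axes to world TCP x,y,z and jaw yaw (deg); jaw mod 180 nearest unless pick adds k*180"""
    s=get_state();T=R.from_euler('xyz',s["ee_rot"]);M=T.as_matrix()
    cur=np.degrees(np.arctan2(M[1,2],M[0,2]))
    if jaw is None: jaw=cur
    else: jaw=cur+(jaw-cur+90)%180-90+180*pick
    j=np.radians(jaw);zc=np.array([np.cos(j),np.sin(j),0]);xc=np.array([0,0,-1.]);yc=np.cross(zc,xc)
    rv=R.from_matrix(M.T@np.column_stack([xc,yc,zc])).as_rotvec()
    sh=M.T@(np.array([x,y,z])-s["eef_pos"])
    print("shift",sh.round(4),"turn",rv.round(4),"| cur jaw %.1f -> %.1f deg, q6 %.2f->%.2f? t %.2f"%(cur,jaw,s["q"][5],s["q"][5]+rv[0],s["t"]))
def st():
    s=get_state();M=R.from_euler('xyz',s["ee_rot"]).as_matrix()
    print("t %.2f pos %s jaw %.2f tilt %s F %s M %s w %.4f q6 %.2f"%(s["t"],s["eef_pos"].round(4),np.degrees(np.arctan2(M[1,2],M[0,2])),M[:2,0].round(4),s["force"].round(1),s["moment"].round(2),s["width"],s["q"][5]))
E
python3 -c "
from h import *
to(.41,.285,.22,-49)"
```

```text
shift [0.0065 0.2972 0.2736] turn [-1.0414e+00  4.0000e-04  1.0000e-04] | cur jaw -108.7 -> -49.0 deg, q6 -0.29->-1.33? t 0.35
```

```bash
python3 -m crank '[[0.005,0.297,0.273,-1.041,0,0,1],[0.005,0.297,0.273,-1.041,0,0,1],[0.005,0.297,0.273,-1.041,0,0,1],[0.005,0.297,0.273,-1.041,0,0,1],[0.005,0.297,0.273,-1.041,0,0,1],[0.005,0.297,0.273,-1.041,0,0,1],[0.005,0.297,0.273,-1.041,0,0,1],[0.005,0.297,0.273,-1.041,0,0,1],[0.005,0.297,0.273,-1.041,0,0,1],[0.005,0.297,0.273,-1.041,0,0,1]]'
python3 - <<'E'
from h import *
st()
f=grab_frame("wrist");cv2.imwrite("pics/w1.png",f["pixels"][:,:,::-1])
E
```

```text
t: 1.6
eef_pos: [0.4098, 0.2866, 0.2215]
ee_rot: [2.26, 1.571, 1.406]
force: [-0.4, -0.3, -0.6]
width: 0.0874
t 1.60 pos [0.4098 0.2866 0.2215] jaw -48.96 tilt [0.     0.0001] F [-0.4 -0.3 -0.6] M [-0.06 -0.09  0.02] w 0.0874 q6 1.28
```

View pics/w1.png

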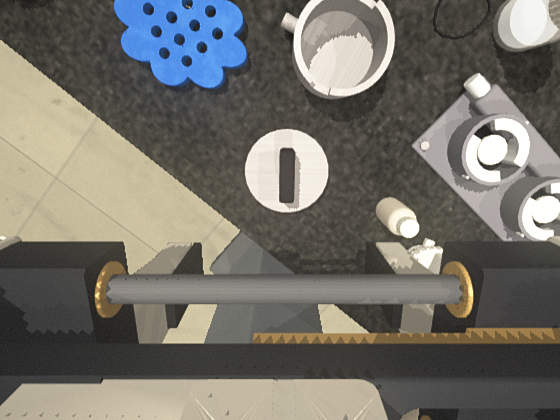

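```bash
python3 - <<'E'
from h import *
f=grab_frame("wrist");crop(f,235,110,335,230,5,"w1c.png");crop(f,280,0,410,110,5,"w1b.png")
for P in [(0.4208,0.2893,.02),(0.5517,0.3313,.055)]: print(w2p(f,P))
print(get_state()["q"].round(3))
E
```

```text
[288.97642033 174.40834869]
[348.93126341  46.02390737]
[ 1.004  0.072 -0.373 -0.    -1.127  1.283]
```

View pics/w1c.png

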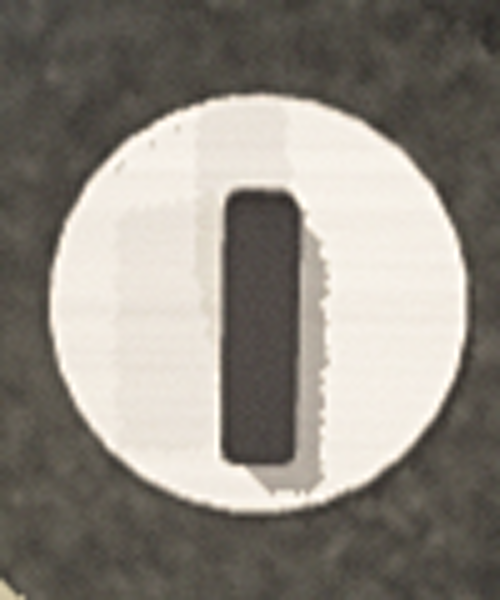

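View pics/w1b.png

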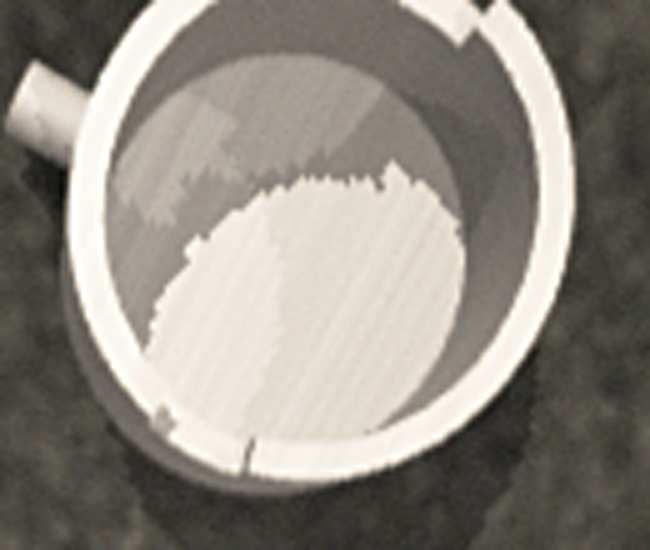

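```bash
python3 - <<'E'
from h import *
f=grab_frame("wrist")
print("disc",p2w(f,286.8-.1,170.6,.02),"bar",p2w(f,235+261/5-.1,110+326/5,.054))
a=p2w(f,235+262.5/5,110+190/5,.054);b=p2w(f,235+259.5/5,110+461/5,.054);d=a-b
print("len",np.linalg.norm(d),"dir",np.degrees(np.arctan2(d[1],d[0])))
E
```

```text
disc [0.42236763 0.29407728 0.02      ] bar [0.4230571  0.29455116 0.054     ]
len 0.0565933107111342 dir 40.630220288723635
```

```bash
python3 -c "
from h import *
to(.52,.32,.22)"
python3 -m crank '[[0,0.105,0.06,0,0,0,1],[0,0.105,0.06,0,0,0,1],[0,0.105,0.06,0,0,0,1],[0,0.105,0.06,0,0,0,1],[0,0.105,0.06,0,0,0,1]]'
python3 - <<'E'
from h import *
st()
f=grab_frame("wrist");cv2.imwrite("pics/w2.png",f["pixels"][:,:,::-1])
u,v=w2p(f,(.5517,.3313,.055)); u,v=int(u),int(v);print(u,v)
crop(f,u-70,v-60,u+70,v+60,5,"w2c.png")
E
```

```text
shift [0.0014 0.1052 0.0471] turn [-0.      0.      0.0002] | cur jaw -49.0 -> -49.0 deg, q6 1.28->1.28? t 1.75
t: 2.38
eef_pos: [0.5278, 0.3094, 0.2219]
ee_rot: [1.973, 1.57, 1.119]
force: [-0.4, -0.7, -0.1]
width: 0.0875
t 2.38 pos [0.5278 0.3094 0.2219] jaw -48.97 tilt [0.0001 0.0003] F [-0.4 -0.7 -0.1] M [-0.04 -0.02  0.02] w 0.0875 q6 1.44
283 158
```

View pics/w2c.png

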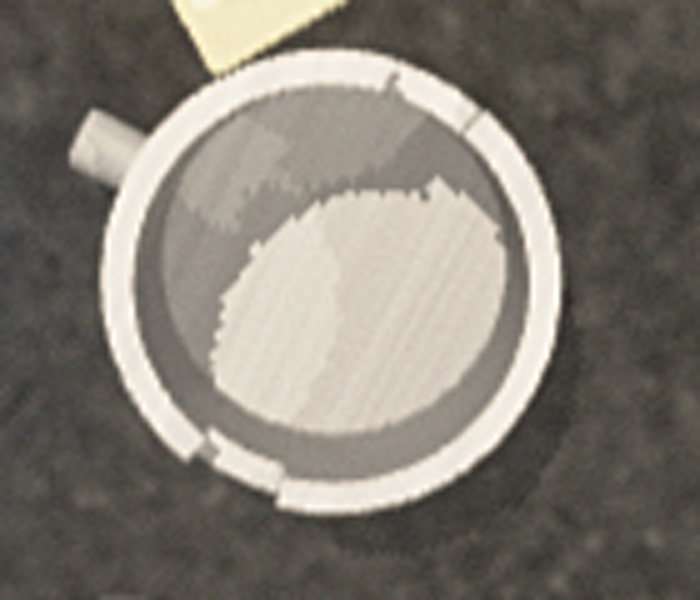

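View pics/w2.png

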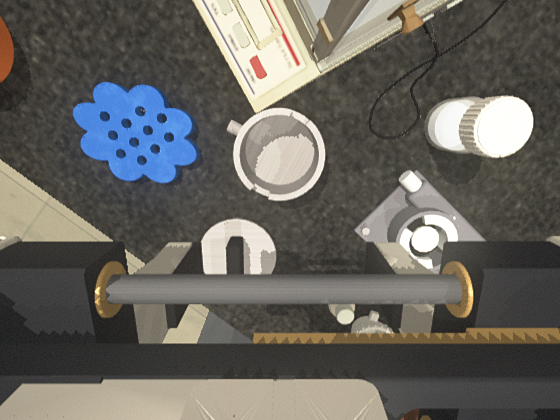

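```bash
python3 - <<'E'
from h import *
f=grab_frame("wrist")
q=lambda u,v,z=.055:p2w(f,213+u/5-.4,98+v/5-.4,z)
print("c",q(331,281.5))
a=q(433,98);b=q(241,470);d=a-b
print(a,b,"len",np.linalg.norm(d),"dir",np.degrees(np.arctan2(d[1],d[0])),"mid",(a+b)/2)
c=q(331,281.5)
for e in [(391,75),(475,121),(201,448),(281,492)]:
    k=q(*e)-c; print(np.degrees(np.arctan2(k[1],k[0])).round(1),np.linalg.norm(k[:2]).round(4))
print("balance corner",p2w(f,255,108,.04), "lid now",)
to(.423,.2945,.12,-49.4)
E
```

```text
c [0.55224454 0.33839755 0.055     ]
[0.59248593 0.34668682 0.055     ] [0.51024427 0.32699555 0.055     ] len 0.08456617715963113 dir 13.464947846115763 mid [0.5513651  0.33684118 0.055     ]
24.5 0.0419
-1.2 0.0424
-177.3 0.0439
-152.6 0.0452
balance corner [0.57004675 0.38615502 0.04      ] lid now
shift [ 0.1022 -0.0891 -0.0575] turn [ 0.0076 -0.0002 -0.0011] | cur jaw -49.0 -> -49.4 deg, q6 1.44->1.45? t 2.48
```

```bash
python3 -m crank '[[0.02,-0.05,-0.03,0,0,0,1],[0.04,-0.089,-0.0575,0,0,0,1],[0.09,-0.089,-0.0575,0.0076,0,0,1],[0.14,-0.089,-0.0575,0.0076,0,0,1],[0.14,-0.089,-0.0575,0.0076,0,0,1],[0.14,-0.089,-0.0575,0.0076,0,0,1]]'
python3 -c "
from h import *
to(.423,.2945,.026,-49.4)
f=grab_frame('wrist');cv2.imwrite('pics/w3.png',f['pixels'][:,:,::-1])"
```

```text
t: 3.22
eef_pos: [0.4245, 0.2953, 0.0834]
ee_rot: [1.524, 1.569, 0.662]
force: [0.5, 0.4, -0.0]
width: 0.0875
shift [ 0.0574 -0.0018 -0.0004] turn [-0.0001  0.0001 -0.002 ] | cur jaw -49.4 -> -49.4 deg, q6 1.29->1.29? t 3.23
```

View pics/w3.png

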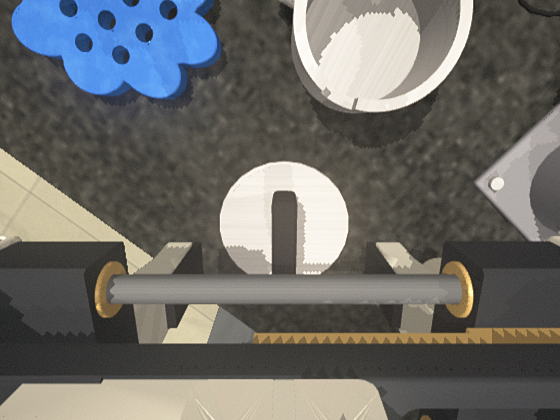

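```bash
python3 -m crank '[[0.03,-0.001,0,0,0,0,1],[0.057,-0.001,0,0,0,0,1],[0.057,-0.001,0,0,0,0,1],[0.057,-0.001,0,0,0,0,0],[0.057,-0.001,0,0,0,0,0],[0.057,-0.001,0,0,0,0,0],[0.057,-0.001,0,0,0,0,0],[0.057,-0.001,0,0,0,0,0]]' 40; python3 -c "
from h import *
st()"
```

```text
t: 4.28
eef_pos: [0.423, 0.2938, 0.0247]
ee_rot: [1.709, 1.571, 0.846]
force: [-0.1, 1.0, -0.5]
width: 0.0437
t 4.28 pos [0.423  0.2938 0.0247] jaw -49.46 tilt [0.0001 0.0001] F [-0.1  1.  -0.5] M [-0.09 -0.09  0.01] w 0.0437 q6 1.29
```

```bash
python3 -m crank '[[0,0,0,0,0,0,0],[0,0,0,0,0,0,0],[0,0,0,0,0,0,0],[0,0,0,0,0,0,0],[0,0,0,0,0,0,0],[-0.03,0,0,0,0,0,0],[-0.06,0,0,0,0,0,0],[-0.1,0,0,0,0,0,0],[-0.1,0,0,0,0,0,0]]' 40; python3 -c "
from h import *
st()
to(.5519,.3378,.125,-76.7)"
```

```text
t: 5.4
eef_pos: [0.4242, 0.2952, 0.1274]
ee_rot: [1.761, 1.565, 0.898]
force: [0.8, -0.4, -2.1]
width: 0.0158
t 5.40 pos [0.4242 0.2952 0.1274] jaw -49.43 tilt [0.0035 0.0044] F [ 0.8 -0.4 -2.1] M [-0.06 -0.04 -0.04] w 0.0158 q6 1.29
shift [0.0031 0.1247 0.0507] turn [ 0.4759 -0.0024 -0.0052] | cur jaw -49.4 -> -76.7 deg, q6 1.29->1.77? t 5.40
```

```bash
python3 -m crank '[[0,0.04,0.016,0.12,0,0,0],[0,0.08,0.033,0.3,0,0,0],[0,0.125,0.051,0.476,0,0,0],[0,0.125,0.051,0.476,0,0,0],[0,0.125,0.051,0.476,0,0,0],[0,0.125,0.051,0.476,0,0,0]]' 40; python3 -c "
from h import *
st()
to(.5519,.3378,.08,-76.7)
f=grab_frame('wrist');cv2.imwrite('pics/w4.png',f['pixels'][:,:,::-1])"
```

```text
t: 6.15
eef_pos: [0.5502, 0.3358, 0.1241]
ee_rot: [-1.175, 1.57, -2.514]
force: [-0.4, 0.1, -2.6]
width: 0.016
t 6.15 pos [0.5502 0.3358 0.1241] jaw -76.69 tilt [-0.0009 -0.0006] F [-0.4  0.1 -2.6] M [-0.06 -0.01 -0.02] w 0.0160 q6 0.95
shift [ 0.0441  0.0022 -0.0016] turn [0.0003 0.0004 0.001 ] | cur jaw -76.7 -> -76.7 deg, q6 0.95->0.95? t 6.15
```

View pics/w4.png

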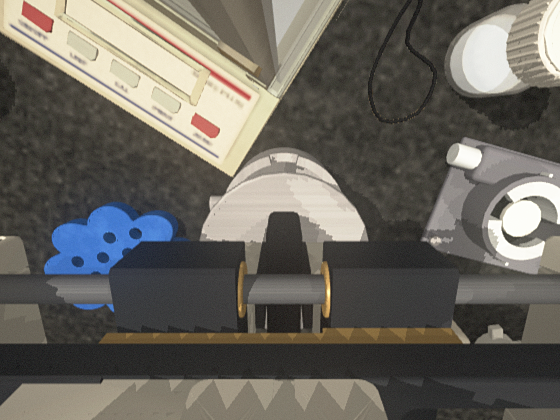

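```bash
python3 -m crank '[[0.02,0.002,-0.0016,0,0,0,0],[0.04,0.002,-0.0016,0,0,0,0],[0.05,0.002,-0.0016,0,0,0,0],[0.056,0.002,-0.0016,0,0,0,0],[0.057,0.002,-0.0016,0,0,0,0],[0.057,0.002,-0.0016,0,0,0,0]]' 40; python3 -c "
from h import *
st()"
```

```text
t: 6.95
eef_pos: [0.553, 0.3385, 0.0682]
ee_rot: [1.981, 1.57, 0.642]
force: [0.8, -0.1, -1.9]
width: 0.016
t 6.95 pos [0.553  0.3385 0.0682] jaw -76.72 tilt [0.0007 0.0005] F [ 0.8 -0.1 -1.9] M [0.01 0.01 0.02] w 0.0160 q6 0.95
```

```bash
python3 -m crank '[[0.002,0,0,0,0,0,0],[0.002,0,0,0,0,0,0],[0.003,0,0,0,0,0,0],[0.003,0,0,0,0,0,0]]' 40; python3 -c "
from h import *
st()"
```

```text
t: 7.45
eef_pos: [0.5529, 0.3383, 0.0656]
ee_rot: [1.723, 1.57, 0.385]
force: [-2.8, -1.0, 4.9]
width: 0.0158
t 7.45 pos [0.5529 0.3383 0.0656] jaw -76.72 tilt [0.0006 0.0002] F [-2.8 -1.   4.9] M [-0.43  0.93 -0.05] w 0.0158 q6 0.95
```

```bash
python3 -m crank '[[0,0,0,0,0,0,0.5],[0,0,0,0,0,0,0.5],[0,0,0,0,0,0,0.5],[0,0,0,0,0,0,0.5],[-0.05,0,0,0,0,0,0.5],[-0.1,0,0,0,0,0,1],[-0.15,0,0,0,0,0,1],[-0.15,-0.05,0,0,0,0,1],[-0.15,-0.05,0,0,0,0,1]]' 40; python3 - <<'E'
from h import *
st()
f=grab_frame('wrist');cv2.imwrite('pics/w5.png',f['pixels'][:,:,::-1])
t=grab_frame('top');crop(t,200,190,460,280,3,"top5.png");print(w2p(f,(.5525,.338,.055)))
print([get_state()["q"].round(3)])
E
```

```text
t: 8.57
eef_pos: [0.5019, 0.3261, 0.2157]
ee_rot: [2.798, 1.569, 1.459]
force: [1.1, 0.3, -0.5]
width: 0.0785
t 8.57 pos [0.5019 0.3261 0.2157] jaw -76.68 tilt [0.0002 0.0014] F [ 1.1  0.3 -0.5] M [-0.02 -0.1  -0.01] w 0.0785 q6 0.90
[284.81768331 139.011289  ]
[array([ 0.901,  0.244, -0.176,  0.   , -1.149,  0.902])]
```

View pics/w5.png

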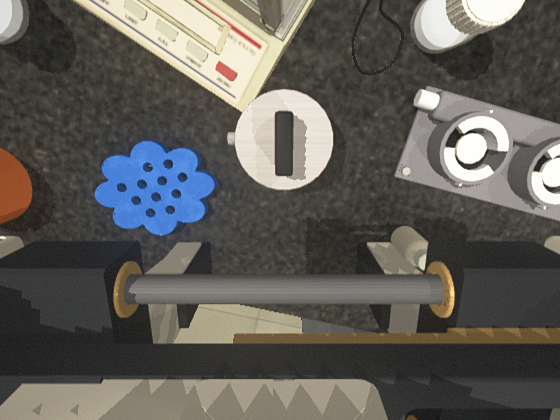

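View pics/top5.png

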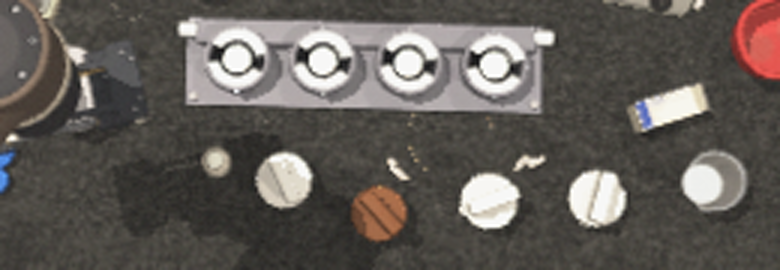

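```bash
python3 -c "
from h import *
to(.45,.087,.225,-65)"
```

```text
shift [-0.0101 -0.1076  0.221 ] turn [-0.204  -0.0004 -0.0009] | cur jaw -76.7 -> -65.0 deg, q6 0.90->0.70? t 8.68
```

```bash
python3 -m crank '[[-0.01,-0.03,0.05,-0.1,0,0,0.5],[-0.01,-0.055,0.11,-0.204,0,0,0.5],[-0.01,-0.08,0.16,-0.204,0,0,0.5],[-0.01,-0.107,0.221,-0.204,0,0,0.5],[-0.01,-0.107,0.221,-0.204,0,0,0.5],[-0.01,-0.107,0.221,-0.204,0,0,0.5],[-0.01,-0.107,0.221,-0.204,0,0,0.5]]'; python3 - <<'E'
from h import *
st()
f=grab_frame('wrist');cv2.imwrite('pics/w6.png',f['pixels'][:,:,::-1])
u,v=w2p(f,(.444,.087,.05)).astype(int);print(u,v)
crop(f,u-60,v-60,u+60,v+60,5,"w6c.png")
E
```

```text
t: 9.55
eef_pos: [0.4513, 0.088, 0.2244]
ee_rot: [-1.231, 1.57, -2.365]
force: [1.0, 0.3, 0.0]
width: 0.0441
t 9.55 pos [0.4513 0.088  0.2244] jaw -65.01 tilt [-0.0002 -0.0002] F [1.  0.3 0. ] M [-0.03  0.02  0.04] w 0.0441 q6 1.38
282 194
```

View pics/w6.png

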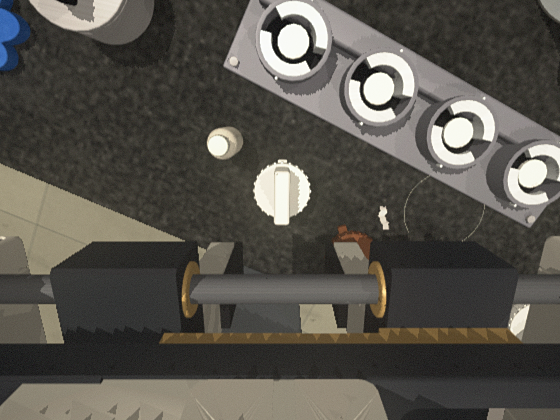

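View pics/w6c.png

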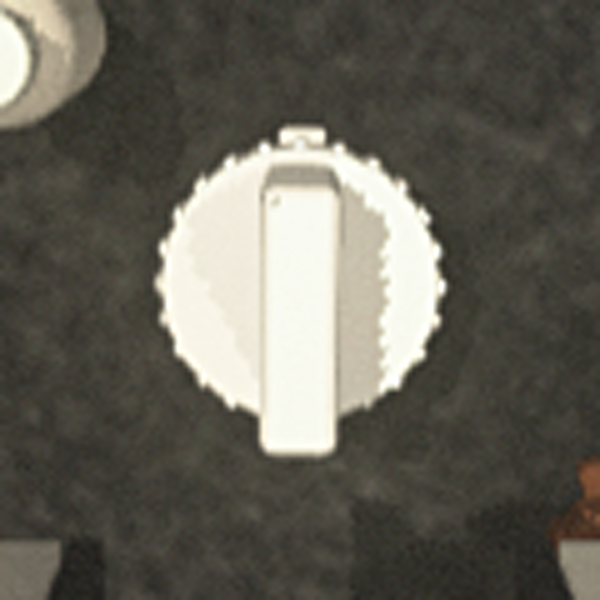

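```bash
python3 - <<'E'
from h import *
f=grab_frame('wrist')
q=lambda u,v,z=.074:p2w(f,222+u/5-.4,134+v/5-.4,z)
a=q(300,187);b=q(298,455);d=a-b
print("bar c",q(299,321),np.linalg.norm(d),np.degrees(np.arctan2(d[1],d[0])), "head c",q(302,282,.04))
to(*q(299,321)[:2],.12,np.degrees(np.arctan2(d[1],d[0]))+90)
crop(f,240,0,400,110,5,"w6p.png");crop(f,400,80,560,210,5,"w6q.png")
E
```

```text
bar c [0.44556239 0.08888456 0.074     ] 0.055173422101358074 24.520131590862842 head c [0.44593182 0.08857857 0.04      ]
shift [ 0.1042 -0.0045 -0.0031] turn [0.0088 0.0001 0.0007] | cur jaw -65.0 -> -65.5 deg, q6 1.38->1.39? t 9.65
```

View pics/w6p.png

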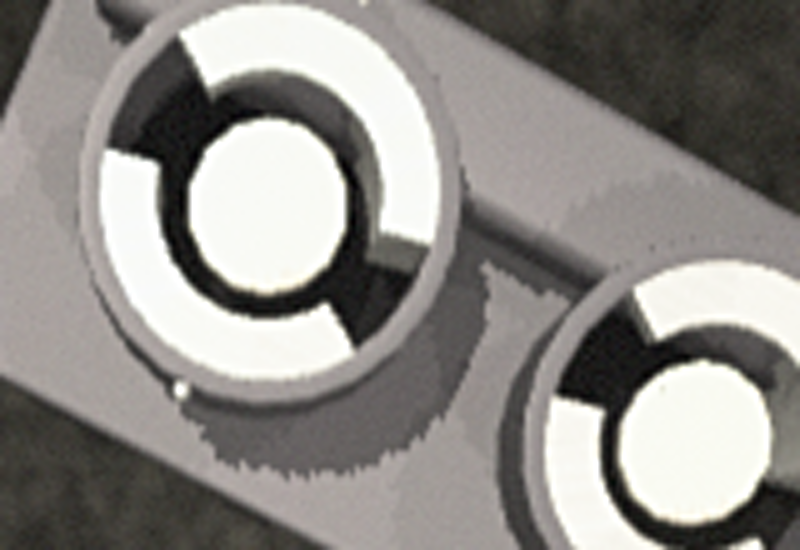

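View pics/w6q.png

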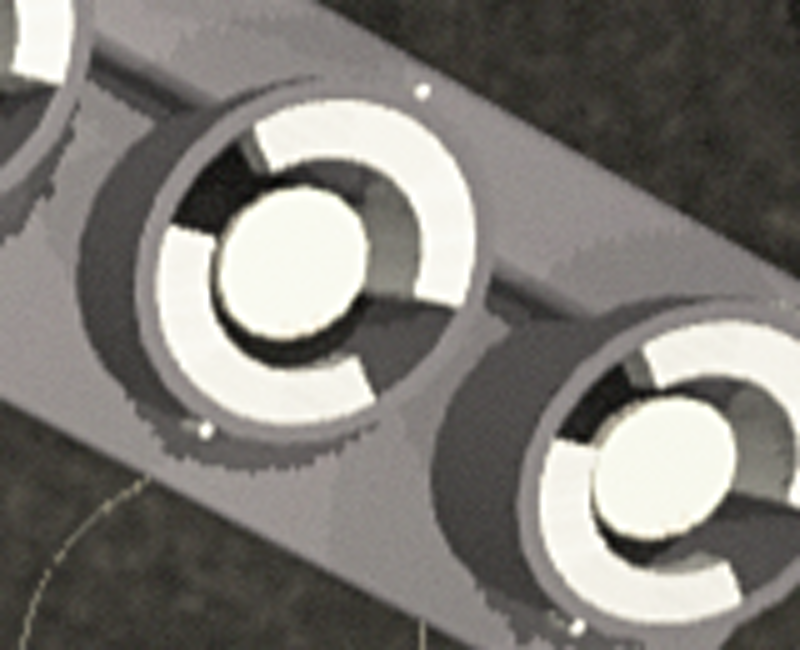

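```bash
python3 - <<'E'
from h import *
f=grab_frame('wrist')
P=lambda u,v:p2w(f,240+u/5-.4,v/5-.4,.038)
Q=lambda u,v:p2w(f,400+u/5-.4,80+v/5-.4,.038)
D={"p3":(P(180,389),P(365,0)),"p1":(Q(205,428),Q(423,90)),"p0":(Q(578,627),Q(787,303))}
for n,(a,b) in D.items():
    d=b-a;print(n,((a+b)/2).round(4),np.linalg.norm(d).round(4),np.degrees(np.arctan2(d[1],d[0])).round(2))
c={n:(a+b)/2 for n,(a,b) in D.items()}
for m,n in [("p3","p1"),("p1","p0"),("p3","p0")]:
    d=c[m]-c[n];print(m,n,np.linalg.norm(d),np.degrees(np.arctan2(d[1],d[0]))-90)
# slot edges port3
for e in [(197,68),(133,152),(343,330),(400,240)]:
    k=P(*e)-c["p3"];print(np.degrees(np.arctan2(k[1],k[0])))
E
```

```text
p3 [0.5865 0.1417 0.038 ] 0.0773 -2.29
p1 [ 0.5818 -0.0568  0.038 ] 0.0778 -1.9
p0 [ 0.5791 -0.1542  0.038 ] 0.0774 2.15
p3 p1 0.19853599587780152 -1.3493756942288258
p1 p0 0.0974034599912967 -1.6274815433757226
p3 p0 0.2959386861088673 -1.4409094421894366
56.66754456349215
97.33827615312278
-122.59644387164457
-80.30603167706211
```

```bash
python3 -c "
from h import *
to(.57,.09,.225,-90)"
```

```text
shift [-0.0008  0.1088  0.0485] turn [4.368e-01 3.000e-04 7.000e-04] | cur jaw -65.0 -> -90.0 deg, q6 1.38->1.82? t 9.70
```

```bash
python3 -m crank '[[0,0.05,0.02,0.15,0,0,0.5],[0,0.109,0.0485,0.3,0,0,0.5],[0,0.109,0.0485,0.437,0,0,0.5],[0,0.109,0.0485,0.437,0,0,0.5],[0,0.109,0.0485,0.437,0,0,0.5],[0,0.109,0.0485,0.437,0,0,0.5]]'; python3 - <<'E'
from h import *
st()
f=grab_frame('wrist');cv2.imwrite('pics/w7.png',f['pixels'][:,:,::-1])
E
```

```text
t: 10.45
eef_pos: [0.5695, 0.0894, 0.2252]
ee_rot: [2.087, 1.57, 0.517]
force: [0.3, -0.8, 0.3]
width: 0.0439
t 10.45 pos [0.5695 0.0894 0.2252] jaw -89.94 tilt [0.0009 0.0005] F [ 0.3 -0.8  0.3] M [-0.05  0.01 -0.04] w 0.0439 q6 1.08
```

View pics/w7.png

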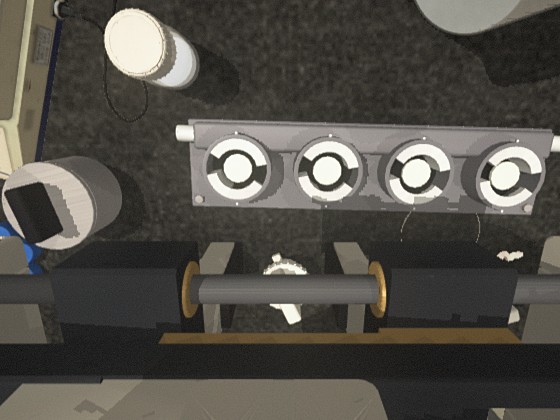

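```bash
python3 - <<'E'
from h import *
f=grab_frame('wrist');np.save("w7.npy",f["pixels"])
crop(f,195,120,355,220,5,"w7a.png");crop(f,370,120,530,220,5,"w7b.png")
E
```

```text
(no output)
```

View pics/w7a.png

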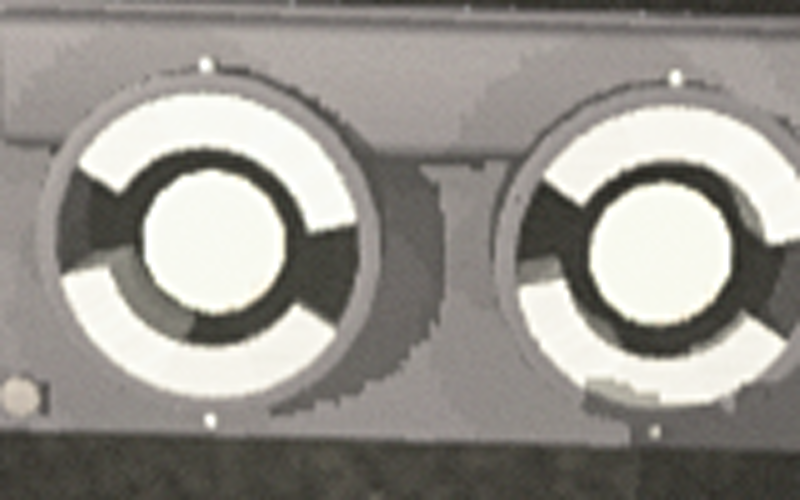

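View pics/w7b.png

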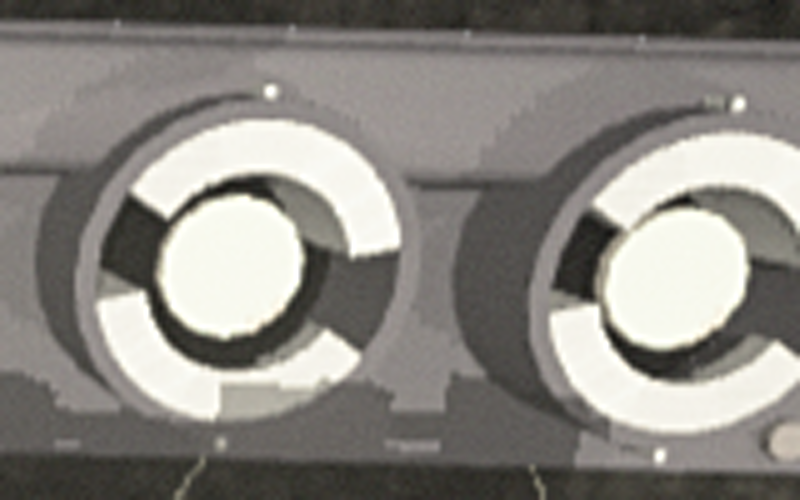

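```bash
python3 -m crank '[[0,0,0,0.3,0,0,0.5],[0,0,0,0.6,0,0,0.5],[0,0,0,0.9,0,0,0.5],[0,0,0,1.2,0,0,0.5],[0,0,0,1.5,0,0,0.5],[0,0,0,1.8,0,0,0.5],[0,0,0,2.1,0,0,0.5],[0,0,0,2.4,0,0,0.5],[0,0,0,2.7,0,0,0.5],[0,0,0,3.0,0,0,0.5]]'; python3 -m crank '[[0,0,0,1.5,0,0,0.5],[0,0,0,1.5,0,0,0.5],[0,0,0,1.5,0,0,0.5],[0,0,0,1.5,0,0,0.5],[0,0,0,1.5,0,0,0.5],[0,0,0,1.5,0,0,0.5],[0,0,0,1.5,0,0,0.5],[0,0,0,1.5,0,0,0.5]]' ; python3 - <<'E'
from h import *
st()
f=grab_frame('wrist');cv2.imwrite('pics/w8.png',f['pixels'][:,:,::-1])
E
```

```text
t: 11.8
eef_pos: [0.5697, 0.0892, 0.225]
ee_rot: [-2.343, 1.57, 0.487]
force: [-0.2, -0.3, 0.9]
width: 0.0436
t: 12.8
eef_pos: [0.5697, 0.0892, 0.2251]
ee_rot: [-0.849, 1.57, 0.482]
force: [0.0, 0.2, -0.6]
width: 0.0438
t 12.80 pos [0.5697 0.0892 0.2251] jaw 76.25 tilt [0.0008 0.0004] F [ 0.   0.2 -0.6] M [ 0.03 -0.17 -0.04] w 0.0438 q6 -2.31
```

View pics/w8.png

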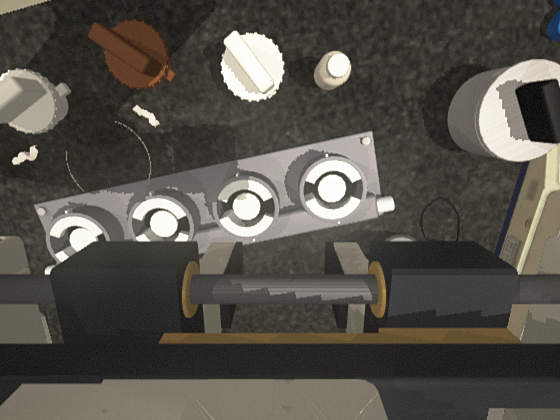

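```bash
cat >> h.py <<'E'
from scipy.optimize import least_squares
def ring(f,c0,rmin=.024,rmax=.0365,thr=205,z=.038):
    g=f["pixels"].min(axis=2).astype(np.uint8)
    u,v=w2p(f,(*c0,z)); vv,uu=np.nonzero(g>thr)
    k=(abs(uu-u)<60)&(abs(vv-v)<60); P=np.array([p2w(f,a,b,z)[:2] for a,b in zip(uu[k],vv[k])])
    c=np.array(c0)
    for _ in range(6):
        r=np.linalg.norm(P-c,axis=1); S=P[(r>rmin)&(r<rmax)]
        H=cv2.convexHull(S.astype(np.float32)*1000)[:,0]/1000
        s=least_squares(lambda p:np.linalg.norm(H-p[:2],axis=1)-p[2],[*c,.033],loss="soft_l1",f_scale=.0005)
        c=s.x[:2]
    return s.x,len(H),np.std(np.linalg.norm(H-c,axis=1)-s.x[2])
E
cat > cam.py <<'E'
E
python3 - <<'E'
from h import *
f=grab_frame('wrist');np.save("w8.npy",f["pixels"])
for n,c in [("p3",(.5865,.1417)),("p2",(.584,.042)),("p1",(.5818,-.0568))]:
    x,k,sd=ring(f,c);print(n,x.round(4),k,sd.round(5))
E
python3 -m crank '[[0,0,0,-1.5,0,0,0.5],[0,0,0,-1.5,0,0,0.5],[0,0,0,-1.5,0,0,0.5],[0,0,0,-1.5,0,0,0.5],[0,0,0,-1.5,0,0,0.5],[0,0,0,-1.5,0,0,0.5],[0,0,0,-1.5,0,0,0.5],[0,0,0,-1.5,0,0,0.5],[0,0,0,-1.5,0,0,0.5]]'; python3 - <<'E'
from h import *
st()
f=grab_frame('wrist');cv2.imwrite('pics/w9.png',f['pixels'][:,:,::-1])
for n,c in [("p3",(.5865,.1417)),("p2",(.584,.042)),("p1",(.5818,-.0568)),("p0",(.58,-.155))]:
    try:
        x,k,sd=ring(f,c);print(n,x.round(4),k,sd.round(5))
    except Exception as e: print(n,e)
E
```

```text
p3 [0.5873 0.1421 0.0333] 46 0.00027
p2 [0.5847 0.0421 0.0329] 35 0.00146
p1 [ 0.5813 -0.0576  0.0323] 27 0.00097
t: 14.02
eef_pos: [0.5699, 0.0892, 0.2248]
ee_rot: [-2.368, 1.57, 0.471]
force: [0.0, 0.1, -0.2]
width: 0.044
t 14.03 pos [0.5699 0.0892 0.2248] jaw 162.66 tilt [0.0004 0.0002] F [ 0.   0.1 -0.2] M [ 0.18 -0.04  0.02] w 0.0440 q6 -0.80
p3 [0.5865 0.1418 0.0362] 46 0.00022
p2 [0.5841 0.042  0.0363] 53 0.00011
p1 [ 0.5824 -0.0577  0.0333] 43 0.00091
p0 operands could not be broadcast together with shapes (0,) (2,)
```

View pics/w9.png

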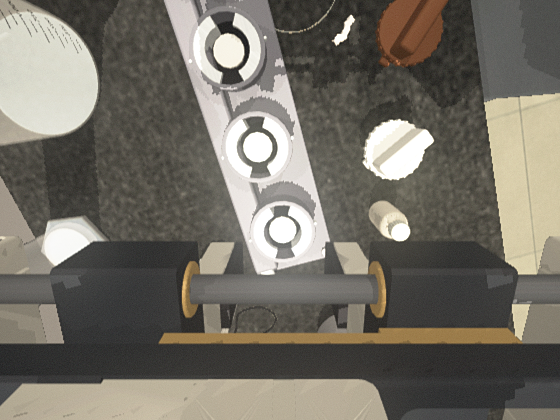

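```bash
python3 - <<'E'
from h import *
to(.4456,.0889,.15,-65.5,1);to(.4456,.0889,.15,-65.5)
E
```

```text
shift [0.0747 0.0378 0.1184] turn [-2.3049e+00 -4.0000e-04 -1.0000e-04] | cur jaw 162.4 -> 294.5 deg, q6 -0.80->-3.11? t 14.07
shift [0.0747 0.0378 0.1184] turn [ 8.367e-01 -1.000e-04  4.000e-04] | cur jaw 162.4 -> 114.5 deg, q6 -0.80->0.04? t 14.07
```

```bash
python3 -m crank '[[0.0,0.01,0.04,0.18,0,0,0.5],[0.02,0.02,0.08,0.36,0,0,0.5],[0.04,0.038,0.118,0.54,0,0,0.5],[0.05,0.038,0.118,0.72,0,0,0.5],[0.05,0.038,0.118,0.837,0,0,0.5],[0.05,0.038,0.118,0.837,0,0,0.5],[0.05,0.038,0.118,0.837,0,0,0.5]]'; python3 - <<'E'
from h import *
st();to(.4456,.0889,.045,-65.5)
f=grab_frame('wrist');cv2.imwrite('pics/w10.png',f['pixels'][:,:,::-1])
E
```

```text
t: 14.95
eef_pos: [0.4461, 0.0885, 0.1747]
ee_rot: [-1.436, 1.57, 0.564]
force: [0.5, 0.0, 0.2]
width: 0.044
t 14.95 pos [0.4461 0.0885 0.1747] jaw 114.63 tilt [0.0004 0.0002] F [0.5 0.  0.2] M [ 0.04 -0.14 -0.01] w 0.0440 q6 -1.77
shift [0.1297 0.0003 0.0006] turn [0.0023 0.0001 0.0004] | cur jaw 114.6 -> 114.5 deg, q6 -1.77->-1.77? t 14.95
```

View pics/w10.png

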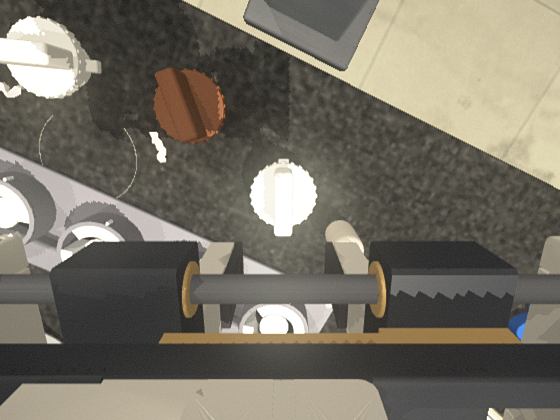

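```bash
python3 -m crank '[[0.05,0,0.0005,0,0,0,0.5],[0.1,0,0.0005,0,0,0,0.5],[0.1295,0,0.0005,0,0,0,0.5],[0.1295,0,0.0005,0,0,0,0.5],[0.1295,0,0.0005,0,0,0,0],[0.1295,0,0.0005,0,0,0,0],[0.1295,0,0.0005,0,0,0,0],[0.1295,0,0.0005,0,0,0,0],[0.1295,0,0.0005,0,0,0,0],[0.1295,0,0.0005,0,0,0,0]]' 50; python3 - <<'E'
from h import *
st()
E
```

```text
t: 16.25
eef_pos: [0.4462, 0.089, 0.0457]
ee_rot: [-1.621, 1.57, 0.378]
force: [-0.9, 0.0, 7.5]
width: 0.0156
t 16.25 pos [0.4462 0.089  0.0457] jaw 114.56 tilt [0.0009 0.0004] F [-0.9  0.   7.5] M [0.04 0.43 0.05] w 0.0156 q6 -1.77
```

```bash
python3 -m crank '[[-0.03,0,0,0,0,0,0],[-0.06,0,0,0,0,0,0],[-0.08,0,0,0,0,0,0],[-0.08,0,0,0,0,0,0],[-0.08,0,0,0,0,0,0]]' 50; python3 - <<'E'
from h import *
st();to(.5869,.142,.127,168.6)
E
```

```text
t: 16.88
eef_pos: [0.4451, 0.0885, 0.1242]
ee_rot: [1.42, 1.57, -2.865]
force: [-0.1, -0.2, -2.1]
width: 0.0157
t 16.88 pos [0.4451 0.0885 0.1242] jaw 114.51 tilt [-0.0012 -0.0003] F [-0.1 -0.2 -2.1] M [ 0.06 -0.09 -0.03] w 0.0157 q6 -1.77
shift [-0.003  -0.1512 -0.0102] turn [-9.44e-01  8.00e-04 -1.10e-03] | cur jaw 114.5 -> 168.6 deg, q6 -1.77->-2.72? t 16.88
```

```bash
python3 -m crank '[[-0.01,-0.05,-0.003,-0.18,0,0,0],[-0.01,-0.1,-0.007,-0.36,0,0,0],[-0.01,-0.151,-0.01,-0.55,0,0,0],[-0.01,-0.151,-0.01,-0.73,0,0,0],[-0.005,-0.151,-0.01,-0.944,0,0,0],[-0.003,-0.151,-0.01,-0.944,0,0,0],[-0.003,-0.151,-0.01,-0.944,0,0,0],[-0.003,-0.151,-0.01,-0.944,0,0,0]]' 50; python3 - <<'E'
from h import *
st();to(.5869,.142,.09,168.6)
f=grab_frame('wrist');cv2.imwrite('pics/w11.png',f['pixels'][:,:,::-1])
E
```

```text
t: 17.88
eef_pos: [0.5872, 0.1424, 0.128]
ee_rot: [0.72, 1.571, -2.622]
force: [-0.4, 0.8, -1.4]
width: 0.0156
t 17.88 pos [0.5872 0.1424 0.128 ] jaw 168.49 tilt [-0.0001 -0.0001] F [-0.4  0.8 -1.4] M [ 0.07 -0.07 -0.01] w 0.0156 q6 -0.76
shift [0.038  0.0005 0.0002] turn [-0.002   0.0001 -0.0001] | cur jaw 168.5 -> 168.6 deg, q6 -0.76->-0.76? t 17.88
```

View pics/w11.png

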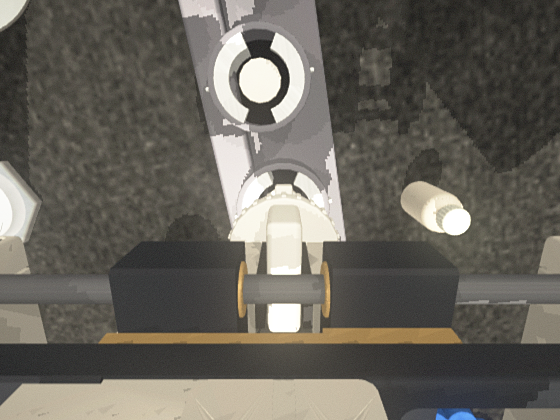

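```bash
python3 -m crank '[[0.02,0.0005,0,-0.002,0,0,0],[0.038,0.0005,0,-0.002,0,0,0],[0.042,0.0005,0,-0.002,0,0,0],[0.046,0.0005,0,-0.002,0,0,0],[0.05,0.0005,0,-0.002,0,0,0],[0.05,0.0005,0,-0.002,0,0,0]]' 50; python3 - <<'E'
from h import *
st();to(.5869,.142,.06,168.6)
E
```

```text
t: 18.68
eef_pos: [0.5872, 0.142, 0.0782]
ee_rot: [-2.319, 1.571, 0.626]
force: [-0.3, -0.2, -2.8]
width: 0.0158
t 18.68 pos [0.5872 0.142  0.0782] jaw 168.73 tilt [0.0001 0.0001] F [-0.3 -0.2 -2.8] M [ 0.12 -0.11 -0.01] w 0.0158 q6 -0.76
shift [0.0182 0.0001 0.0003] turn [ 0.0022 -0.0001  0.0001] | cur jaw 168.7 -> 168.6 deg, q6 -0.76->-0.75? t 18.68
```

```bash
python3 -m crank '[[0.005,0,0,0,0,0,0],[0.01,0,0,0,0,0,0],[0.014,0,0,0,0,0,0],[0.018,0,0,0,0,0,0],[0.0185,0,0,0,0,0,0],[0.0185,0,0,0,0,0,0]]' 50; python3 - <<'E'
from h import *
st()
E
```

```text
t: 19.42
eef_pos: [0.5879, 0.1422, 0.0605]
ee_rot: [-2.699, 1.569, 0.246]
force: [-0.9, 0.2, 8.8]
width: 0.0157
t 19.43 pos [0.5879 0.1422 0.0605] jaw 168.77 tilt [0.0015 0.0004] F [-0.9  0.2  8.8] M [ 0.21  0.61 -0.04] w 0.0157 q6 -0.76
```

```bash
python3 -m crank '[[0,0,0,0.17,0,0,0],[0,0,0,0.34,0,0,0],[0,0,0,0.51,0,0,0],[0,0,0,0.68,0,0,0],[0,0,0,0.68,0,0,0]]' 50; python3 - <<'E'
from h import *
st()
E
```

```text
t: 20.05
eef_pos: [0.5883, 0.1422, 0.0608]
ee_rot: [-2.023, 1.568, 0.24]
force: [0.2, -0.6, 8.1]
width: 0.0158
t 20.05 pos [0.5883 0.1422 0.0608] jaw 129.66 tilt [0.0024 0.0006] F [ 0.2 -0.6  8.1] M [-0.02 -0.04 -0.05] w 0.0158 q6 -1.44
```

```bash
python3 -m crank '[[0,0,0,0.17,0,0,0],[0,0,0,0.34,0,0,0],[0,0,0,0.51,0,0,0],[0,0,0,0.68,0,0,0],[0,0,0,0.74,0,0,0],[0,0,0,0.74,0,0,0]]' 50; python3 - <<'E'
from h import *
st()
E
```

```text
t: 20.8
eef_pos: [0.5884, 0.1423, 0.0608]
ee_rot: [-1.281, 1.568, 0.244]
force: [0.1, -0.9, 8.0]
width: 0.0156
t 20.80 pos [0.5884 0.1423 0.0608] jaw 87.36 tilt [0.0025 0.0006] F [ 0.1 -0.9  8. ] M [-0.06 -0.08 -0.1 ] w 0.0156 q6 -2.18
```

```bash
python3 -m crank '[[-0.003,0,0,0,0,0,0],[-0.006,0,0,0,0,0,0],[-0.008,0,0,0,0,0,0],[-0.008,0,0,0,0,0,0]]' 50; python3 - <<'E'
from h import *
st()
E
python3 -m crank '[[0,0,0,0,0,0,0.45],[0,0,0,0,0,0,0.45],[0,0,0,0,0,0,0.45],[0,0,0,0,0,0,0.45],[-0.05,0,0,0,0,0,0.45],[-0.1,0,0,0,0,0,0.45],[-0.15,0,0,0,0,0,0.45],[-0.15,0.03,0,0,0,0,0.45],[-0.15,0.03,0,0,0,0,0.45]]'; python3 - <<'E'
from h import *
st()
f=grab_frame('wrist');cv2.imwrite('pics/w12.png',f['pixels'][:,:,::-1])
t=grab_frame('top');crop(t,200,190,460,280,3,"top12.png")
t=grab_frame('scene');crop(t,205,180,415,310,3.8,"sc12.png")
E
```

```text
t: 21.3
eef_pos: [0.5881, 0.1423, 0.0678]
ee_rot: [-1.143, 1.569, 0.382]
force: [2.9, -0.1, 1.2]
width: 0.0155
t 21.30 pos [0.5881 0.1423 0.0678] jaw 87.38 tilt [0.0016 0.0006] F [ 2.9 -0.1  1.2] M [ 0.15 -1.49 -0.  ] w 0.0155 q6 -2.18
t: 22.42
eef_pos: [0.556, 0.1434, 0.2186]
ee_rot: [-0.565, 1.569, 0.96]
force: [-0.7, -0.7, 0.4]
width: 0.0393
t 22.43 pos [0.556  0.1434 0.2186] jaw 87.40 tilt [0.0009 0.0013] F [-0.7 -0.7  0.4] M [-0.   -0.19 -0.02] w 0.0393 q6 -2.21
```

View pics/w12.png

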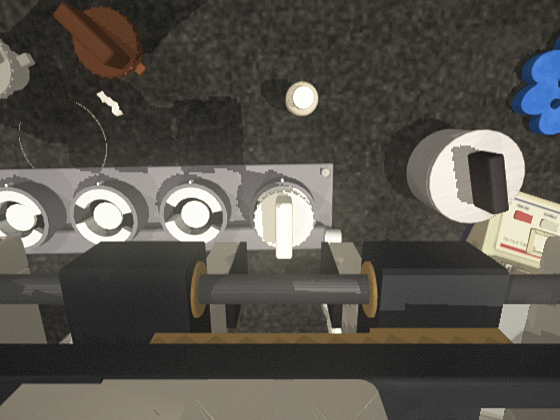

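View pics/top12.png

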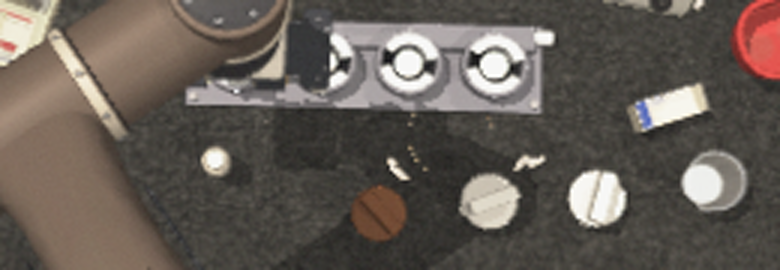

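View pics/sc12.png

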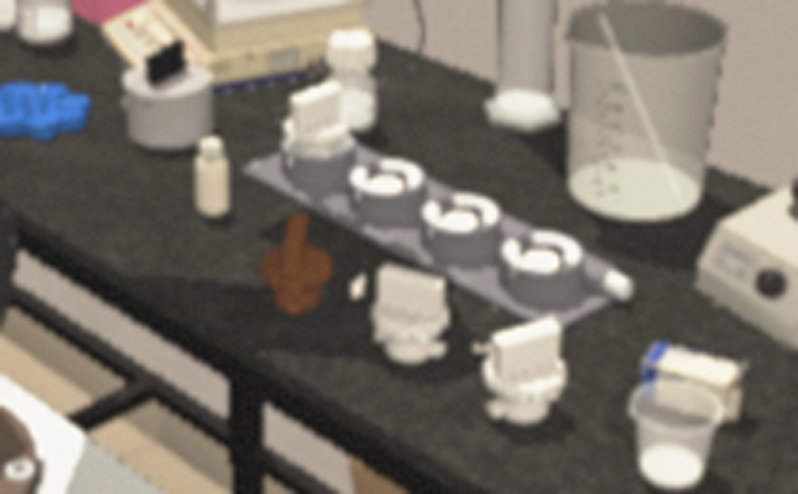

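```bash
python3 - <<'E'
from h import *
f=grab_frame('wrist');print("pred bar top",w2p(f,(.5874,.1421,.096)), "if not home z.092/.104",w2p(f,(.5874,.1421,.092)),w2p(f,(.5874,.1421,.1)));crop(f,235,160,345,270,5,"w12c.png")
to(.425,-.16,.22,-162+360,0);to(.425,-.16,.22,-162,1)
E
```

```text
pred bar top [282.64030745 232.46623446] if not home z.092/.104 [282.64999654 230.98263894] [282.63036449 233.98870362]
shift [-0.0027  0.1184 -0.309 ] turn [ 1.2109e+00 -7.0000e-04 -1.0000e-04] | cur jaw 87.4 -> 18.0 deg, q6 -2.21->-1.00? t 22.62
shift [-0.0027  0.1184 -0.309 ] turn [-1.9307e+00  2.0000e-04 -8.0000e-04] | cur jaw 87.4 -> 198.0 deg, q6 -2.21->-4.14? t 22.62
```

View pics/w12c.png

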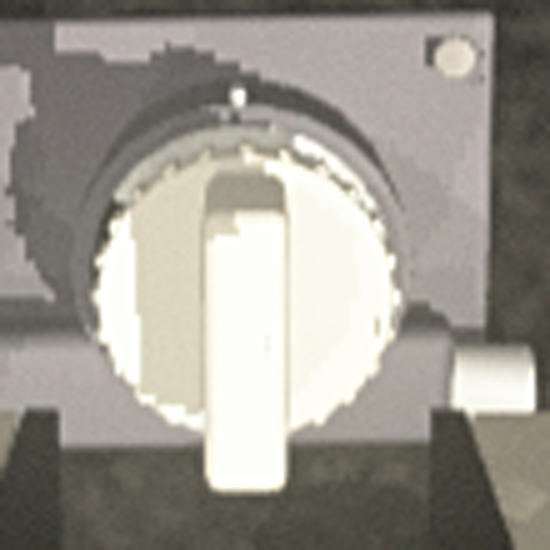

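```bash
python3 - <<'E'
from h import *
f=grab_frame('wrist')
for z in (.08,.09,.096,.1,.11):
    a=p2w(f,235+246/5-.4,160+213/5-.4,z);b=p2w(f,235+246/5-.4,160+490/5-.4,z);print(z,np.linalg.norm(a-b).round(4),((a+b)/2).round(4))
s=grab_frame('scene')
for z in (.088,.092,.096,.1,.104): print(z,w2p(s,(.5874,.1421,z)))
crop(s,265,190,310,240,12,"sc13.png")
E
```

```text
0.08 0.0578 [0.5914 0.143  0.08  ]
0.09 0.0559 [0.5878 0.1431 0.09  ]
0.096 0.0547 [0.5856 0.1432 0.096 ]
0.1 0.0539 [0.5841 0.1433 0.1   ]
0.11 0.0519 [0.5805 0.1434 0.11  ]
0.088 [288.18236925 205.85489105]
0.092 [288.17400339 204.89903964]
0.096 [288.16562042 203.94123433]
0.1 [288.15722031 202.98146913]
0.104 [288.14880298 202.01973802]
```

View pics/sc13.png

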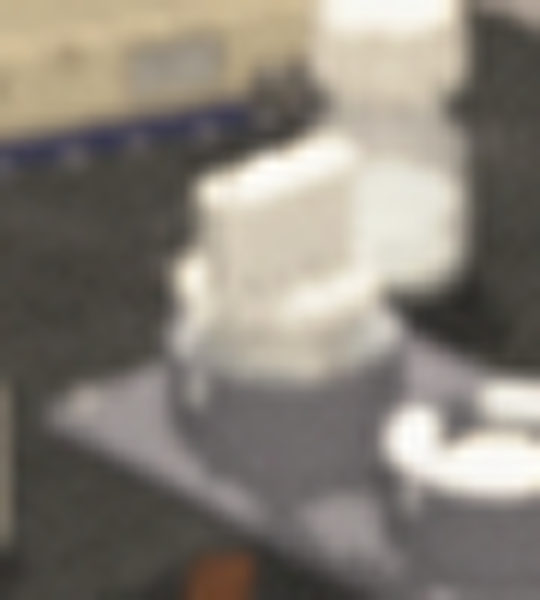

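```bash
python3 -m crank '[[-0.003,0.02,-0.05,-0.18,0,0,0.45],[-0.003,0.04,-0.1,-0.36,0,0,0.45],[-0.003,0.06,-0.155,-0.54,0,0,0.45],[-0.003,0.08,-0.21,-0.72,0,0,0.45],[-0.003,0.1,-0.26,-0.9,0,0,0.45],[-0.003,0.118,-0.309,-1.08,0,0,0.45],[-0.003,0.118,-0.309,-1.26,0,0,0.45],[-0.003,0.118,-0.309,-1.44,0,0,0.45],[-0.003,0.118,-0.309,-1.62,0,0,0.45],[-0.003,0.118,-0.309,-1.8,0,0,0.45]]';  python3 - <<'E'
from h import *
st();to(.425,-.16,.22,198)
f=grab_frame('wrist');cv2.imwrite('pics/w13.png',f['pixels'][:,:,::-1])
E
```

```text
t: 23.98
eef_pos: [0.4253, -0.1602, 0.2202]
ee_rot: [-0.099, 1.57, -3.052]
force: [0.4, -0.1, 0.4]
width: 0.0399
t 23.98 pos [ 0.4253 -0.1602  0.2202] jaw -169.18 tilt [-0.0008 -0.0001] F [ 0.4 -0.1  0.4] M [-0.02 -0.05  0.01] w 0.0399 q6 0.11
shift [ 0.0002 -0.0003  0.0003] turn [-1.254e-01  8.000e-04  1.000e-04] | cur jaw -169.2 -> -162.0 deg, q6 0.11->-0.01? t 23.98
```

View pics/w13.png

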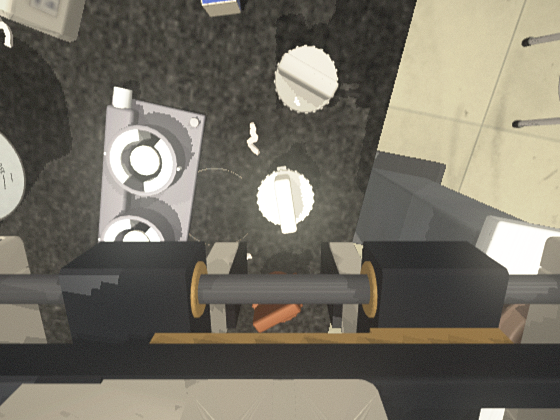

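```bash
python3 - <<'E'
from h import *
f=grab_frame('wrist');crop(f,230,140,340,250,6,"w13c.png")
x=[ring(f,c) for c in ((.5793,-.1575),(.5818,-.0577))]
for r in x: print(r[0].round(4),r[1:])
E
```

```text
[ 0.5778 -0.157   0.036 ] (56, np.float64(0.00035965281243860187))
[ 0.5811 -0.0588  0.0357] (25, np.float64(0.0023797433359805586))
```

View pics/w13c.png

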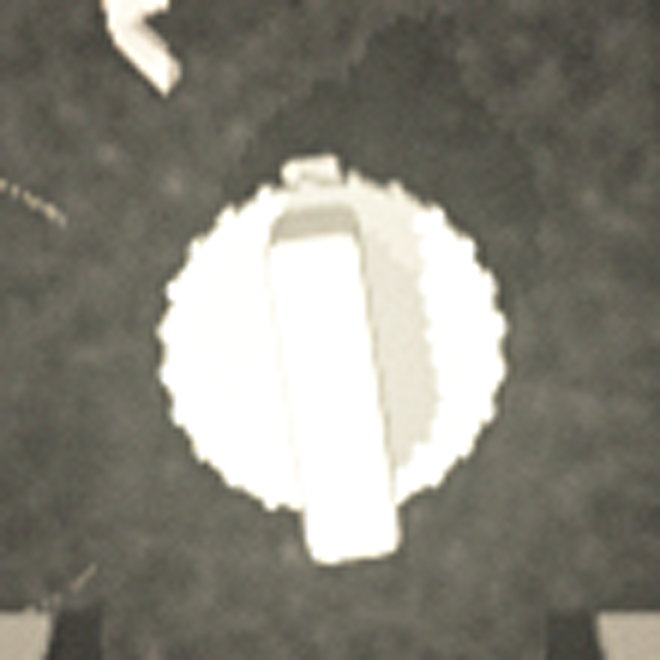

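```bash
python3 - <<'E'
from h import *
f=grab_frame('wrist')
q=lambda u,v,z=.074:p2w(f,230+u/6-.4,140+v/6-.4,z)
a=q(315,237);b=q(356,558);d=a-b;c=(a+b)/2;an=np.degrees(np.arctan2(d[1],d[0]))
print(c,np.linalg.norm(d),an,"head",q(332,345,.04))
to(c[0],c[1],.12,an-90)
E
```

```text
[ 0.42037871 -0.14729028  0.074     ] 0.05557684976477811 -72.25194688808419 head [ 0.42105261 -0.14821587  0.04      ]
shift [ 0.1003 -0.0135  0.0025] turn [-1.297e-01  7.000e-04  1.000e-04] | cur jaw -169.7 -> -162.3 deg, q6 0.10->-0.03? t 24.12
```

```bash
python3 -m crank '[[0.02,-0.013,0.0025,-0.13,0,0,0.45],[0.06,-0.013,0.0025,-0.13,0,0,0.45],[0.08,-0.013,0.0025,-0.13,0,0,0.45],[0.08,-0.013,0.0025,-0.13,0,0,0.45],[0.08,-0.013,0.0025,-0.13,0,0,0.45]]';  python3 - <<'E'
from h import *
st();to(.4206,-.1476,.0455,-162.3)
f=grab_frame('wrist');cv2.imwrite('pics/w14.png',f['pixels'][:,:,::-1])
E
```

```text
t: 24.75
eef_pos: [0.4211, -0.1477, 0.1414]
ee_rot: [2.497, 1.57, -0.333]
force: [-0.5, -0.3, 0.0]
width: 0.0393
t 24.75 pos [ 0.4211 -0.1477  0.1414] jaw -162.13 tilt [ 0.0009 -0.0003] F [-0.5 -0.3  0. ] M [ 0.1  -0.03  0.03] w 0.0393 q6 0.20
shift [ 0.0959 -0.0003  0.0005] turn [ 0.0029 -0.0007 -0.0005] | cur jaw -162.1 -> -162.3 deg, q6 0.20->0.21? t 24.75
```

View pics/w14.png

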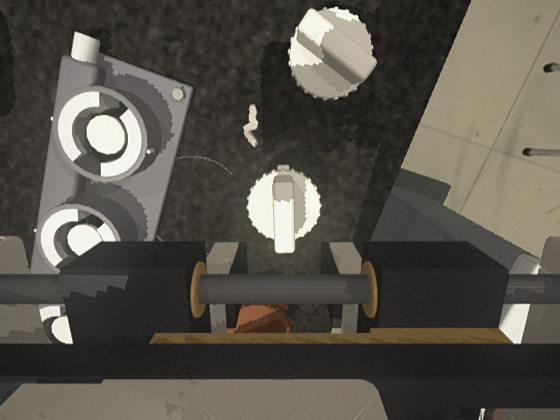

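Bar of the second cartridge centred at column 284 and aligned; descend and grip.

```bash
python3 -m crank '[[0.05,0,0.0005,0,0,0,0.45],[0.08,0,0.0005,0,0,0,0.45],[0.0955,0,0.0005,0,0,0,0.45],[0.0955,0,0.0005,0,0,0,0.45],[0.0955,0,0.0005,0,0,0,0],[0.0955,0,0.0005,0,0,0,0],[0.0955,0,0.0005,0,0,0,0],[0.0955,0,0.0005,0,0,0,0],[0.0955,0,0.0005,0,0,0,0],[0.0955,0,0.0005,0,0,0,0]]' 50; python3 - <<'E'
from h import *
st()
E
python3 -m crank '[[-0.03,0,0,0,0,0,0],[-0.06,0,0,0,0,0,0],[-0.08,0,0,0,0,0,0],[-0.08,0,0,0,0,0,0],[-0.08,0,0,0,0,0,0]]' 50; python3 - <<'E'
from h import *
st();to(.5816,-.0578,.127,168.6)
E
```

```text
t: 26.05
eef_pos: [0.4205, -0.1477, 0.0457]
ee_rot: [2.742, 1.57, -0.086]
force: [-0.0, 1.2, 7.1]
width: 0.0156
t 26.05 pos [ 0.4205 -0.1477  0.0457] jaw -162.02 tilt [ 0.0011 -0.0001] F [-0.   1.2  7.1] M [0.56 0.33 0.02] w 0.0156 q6 0.21
t: 26.68
eef_pos: [0.4191, -0.1477, 0.1242]
ee_rot: [-0.576, 1.57, 2.879]
force: [0.3, -0.3, -1.7]
width: 0.0155
t 26.68 pos [ 0.4191 -0.1477  0.1242] jaw -162.07 tilt [-0.0012  0.0003] F [ 0.3 -0.3 -1.7] M [ 0.1  -0.01 -0.  ] w 0.0155 q6 0.21
shift [-0.003  -0.0355 -0.1822] turn [5.12e-01 1.20e-03 4.00e-04] | cur jaw -162.1 -> -191.4 deg, q6 0.21->0.72? t 26.68
```

```bash
python3 -m crank '[[-0.003,-0.01,-0.05,0.15,0,0,0],[-0.003,-0.02,-0.1,0.3,0,0,0],[-0.003,-0.03,-0.15,0.45,0,0,0],[-0.003,-0.0355,-0.182,0.512,0,0,0],[-0.003,-0.0355,-0.182,0.512,0,0,0],[-0.003,-0.0355,-0.182,0.512,0,0,0],[-0.003,-0.0355,-0.182,0.512,0,0,0]]' 50; python3 - <<'E'
from h import *
st();to(.5818,-.0577,.078,168.6)
f=grab_frame('wrist');cv2.imwrite('pics/w15.png',f['pixels'][:,:,::-1])
E
```

```text
t: 27.55
eef_pos: [0.5811, -0.0584, 0.1276]
ee_rot: [0.312, 1.57, -3.028]
force: [-0.2, -0.5, -1.2]
width: 0.0154
t 27.55 pos [ 0.5811 -0.0584  0.1276] jaw 168.61 tilt [-0.0011 -0.0001] F [-0.2 -0.5 -1.2] M [ 0.07 -0.07 -0.01] w 0.0154 q6 -0.43
shift [ 0.0496 -0.0008 -0.0006] turn [ 0.0002  0.0011 -0.0003] | cur jaw 168.6 -> 168.6 deg, q6 -0.43->-0.43? t 27.55
```

View pics/w15.png

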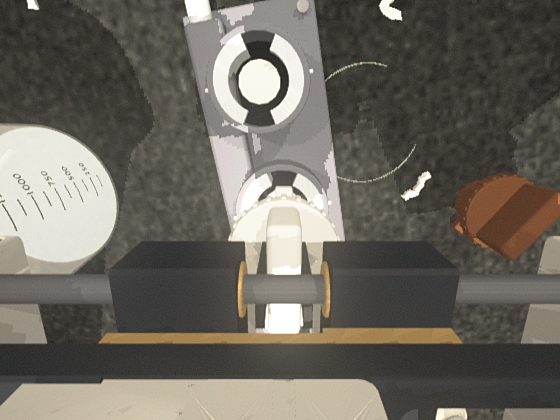

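```bash
python3 -m crank '[[0.02,-0.0008,-0.0006,0,0,0,0],[0.038,-0.0008,-0.0006,0,0,0,0],[0.042,-0.0008,-0.0006,0,0,0,0],[0.046,-0.0008,-0.0006,0,0,0,0],[0.05,-0.0008,-0.0006,0,0,0,0],[0.05,-0.0008,-0.0006,0,0,0,0]]' 50; python3 - <<'E'
from h import *
st();to(.5818,-.0577,.06,168.6)
f=grab_frame('wrist');print(ring(f,(.579,-.1575)))
E
```

```text
t: 28.35
eef_pos: [0.5828, -0.0572, 0.0782]
ee_rot: [-2.642, 1.571, 0.301]
force: [-0.3, -0.2, -1.3]
width: 0.016
t 28.35 pos [ 0.5828 -0.0572  0.0782] jaw 168.62 tilt [0.0002 0.0001] F [-0.3 -0.2 -1.3] M [ 0.05 -0.05  0.02] w 0.0160 q6 -0.43
shift [0.0182 0.0007 0.0009] turn [ 0.0003 -0.0002  0.0001] | cur jaw 168.6 -> 168.6 deg, q6 -0.43->-0.43? t 28.35
(array([ 0.57934023, -0.15817884,  0.03302489]), 58, np.float64(0.0005199014574536117))
```

Entered without resistance; press down, then turn.

```bash
python3 -m crank '[[0.005,0.0005,0.0007,0,0,0,0],[0.01,0.0005,0.0007,0,0,0,0],[0.014,0.0005,0.0007,0,0,0,0],[0.018,0.0005,0.0007,0,0,0,0],[0.0185,0.0005,0.0007,0,0,0,0],[0.0185,0.0005,0.0007,0,0,0,0]]' 50; python3 - <<'E'
from h import *
st()
E
```

```text
t: 29.15
eef_pos: [0.5827, -0.0575, 0.0604]
ee_rot: [-3.064, 1.57, -0.12]
force: [-0.9, 1.2, 8.4]
width: 0.0158
t 29.15 pos [ 0.5827 -0.0575  0.0604] jaw 168.65 tilt [ 0.0012 -0.0001] F [-0.9  1.2  8.4] M [0.45 0.63 0.04] w 0.0158 q6 -0.43
```

```bash
python3 -m crank '[[0,0,0,0.17,0,0,0],[0,0,0,0.34,0,0,0],[0,0,0,0.51,0,0,0],[0,0,0,0.68,0,0,0],[0,0,0,0.68,0,0,0]]' 50; python3 - <<'E'
from h import *
st()
E
```

```text
t: 29.78
eef_pos: [0.5834, -0.0577, 0.0608]
ee_rot: [-2.357, 1.568, -0.096]
force: [-0.4, -0.0, 8.8]
width: 0.0156
t 29.77 pos [ 0.5834 -0.0577  0.0608] jaw 129.56 tilt [ 0.0027 -0.0003] F [-0.4 -0.   8.8] M [-0.04 -0.04  0.01] w 0.0156 q6 -1.12
```

```bash
python3 -m crank '[[0,0,0,0.17,0,0,0],[0,0,0,0.34,0,0,0],[0,0,0,0.51,0,0,0],[0,0,0,0.68,0,0,0],[0,0,0,0.74,0,0,0],[0,0,0,0.74,0,0,0]]' 50; python3 - <<'E'
from h import *
st()
E
python3 -m crank '[[-0.003,0,0,0,0,0,0],[-0.006,0,0,0,0,0,0],[-0.008,0,0,0,0,0,0],[-0.008,0,0,0,0,0,0]]' 50; python3 - <<'E'
from h import *
st()
E
```

```text
t: 30.52
eef_pos: [0.5834, -0.0577, 0.0608]
ee_rot: [-1.631, 1.568, -0.108]
force: [-0.0, -0.7, 7.4]
width: 0.0157
t 30.52 pos [ 0.5834 -0.0577  0.0608] jaw 87.25 tilt [ 0.0028 -0.0003] F [-0.  -0.7  7.4] M [-0.13 -0.16 -0.01] w 0.0157 q6 -1.86
t: 31.02
eef_pos: [0.5833, -0.0576, 0.0677]
ee_rot: [-1.526, 1.569, -0.003]
force: [5.8, -1.4, -1.2]
width: 0.0152
t 31.02 pos [ 0.5833 -0.0576  0.0677] jaw 87.28 tilt [ 0.0021 -0.    ] F [ 5.8 -1.4 -1.2] M [-0.56 -1.87  0.05] w 0.0152 q6 -1.85
```

```bash
python3 -m crank '[[0,0,0,0,0,0,0.45],[0,0,0,0,0,0,0.45],[0,0,0,0,0,0,0.45],[0,0,0,0,0,0,0.45],[-0.05,0,0,0,0,0,0.45],[-0.1,0,0,0,0,0,0.45],[-0.15,0,0,0,0,0,0.45],[-0.15,0,0,0,0,0,0.45]]'; python3 - <<'E'
from h import *
st();to(.43,-.27,.22,70)
f=grab_frame('wrist');cv2.imwrite('pics/w16.png',f['pixels'][:,:,::-1])
E
```

```text
t: 32.02
eef_pos: [0.5843, -0.0574, 0.2224]
ee_rot: [-1.416, 1.563, 0.108]
force: [0.1, -0.0, -1.4]
width: 0.0388
t 32.02 pos [ 0.5843 -0.0574  0.2224] jaw 87.29 tilt [0.0082 0.0009] F [ 0.1 -0.  -1.4] M [ 0.09 -0.13 -0.09] w 0.0388 q6 -1.85
shift [ 0.0009  0.1441 -0.2196] turn [0.3017 0.0025 0.0079] | cur jaw 87.3 -> 70.0 deg, q6 -1.85->-1.55? t 32.02
```

View pics/w16.png

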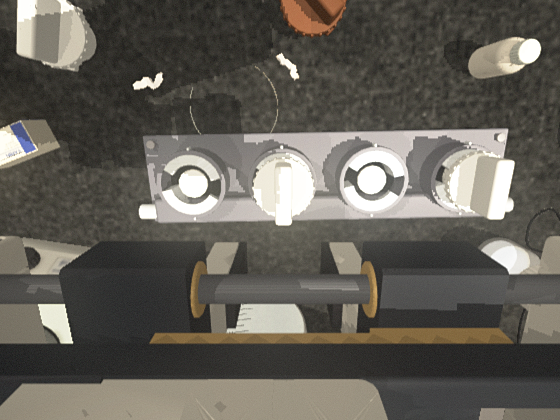

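```bash
python3 -m crank '[[0,0.03,-0.05,0.1,0,0,0.45],[0,0.065,-0.1,0.2,0,0,0.45],[0,0.1,-0.155,0.3,0,0,0.45],[0,0.144,-0.22,0.3,0,0,0.45],[0,0.144,-0.22,0.3,0,0,0.45],[0,0.144,-0.22,0.3,0,0,0.45],[0,0.144,-0.22,0.3,0,0,0.45],[0,0.144,-0.22,0.3,0,0,0.45]]';  python3 - <<'E'
from h import *
st()
f=grab_frame('wrist');cv2.imwrite('pics/w17.png',f['pixels'][:,:,::-1]);crop(f,225,130,345,250,5,"w17c.png")
E
```

```text
t: 33.08
eef_pos: [0.4284, -0.2696, 0.2172]
ee_rot: [1.523, 1.57, 2.748]
force: [-0.2, -0.6, -0.2]
width: 0.0394
t 33.08 pos [ 0.4284 -0.2696  0.2172] jaw 70.15 tilt [-0.0004  0.0002] F [-0.2 -0.6 -0.2] M [ 0.05 -0.15  0.01] w 0.0394 q6 -1.74
```

View pics/w17.png

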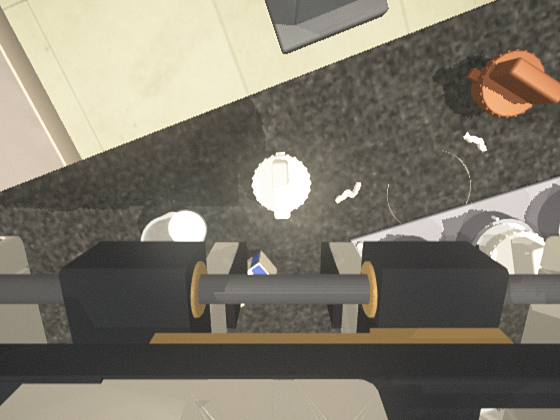

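View pics/w17c.png

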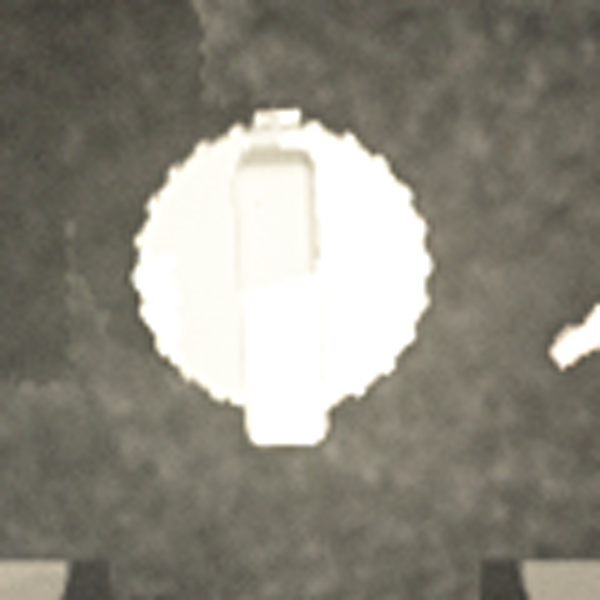

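```bash
python3 - <<'E'
from h import *
f=grab_frame('wrist')
q=lambda u,v,z=.074:p2w(f,225+u/5-.4,130+v/5-.4,z)
a=q(276,165);b=q(287,443);d=a-b;c=(a+b)/2;an=np.degrees(np.arctan2(d[1],d[0]))
print(c,np.linalg.norm(d),an,"head",q(283,262,.04))
to(c[0],c[1],.12,an-90)
E
```

```text
[ 0.42331473 -0.2696852   0.074     ] 0.055233646643363214 162.26720382812164 head [ 0.42135087 -0.2689246   0.04      ]
shift [ 0.0974  0.0046 -0.0016] turn [-0.0369 -0.     -0.0003] | cur jaw 70.2 -> 72.3 deg, q6 -1.74->-1.78? t 33.17
```

```bash
python3 -m crank '[[0.03,0.005,-0.0016,-0.037,0,0,0.45],[0.075,0.005,-0.0016,-0.037,0,0,0.45],[0.075,0.005,-0.0016,-0.037,0,0,0.45],[0.075,0.005,-0.0016,-0.037,0,0,0.45]]';  python3 - <<'E'
from h import *
st();to(.4228,-.2695,.0455,162.3-90)
f=grab_frame('wrist');cv2.imwrite('pics/w18.png',f['pixels'][:,:,::-1])
E
```

```text
t: 33.67
eef_pos: [0.4235, -0.2704, 0.1439]
ee_rot: [-2.054, 1.57, -0.793]
force: [1.2, -0.1, 1.6]
width: 0.0392
t 33.67 pos [ 0.4235 -0.2704  0.1439] jaw 72.25 tilt [ 0.0008 -0.0009] F [ 1.2 -0.1  1.6] M [-0.05 -0.25 -0.03] w 0.0392 q6 -1.71
shift [0.0984 0.0011 0.0007] turn [-0.0008 -0.0006  0.0011] | cur jaw 72.3 -> 72.3 deg, q6 -1.71->-1.71? t 33.67
```

View pics/w18.png

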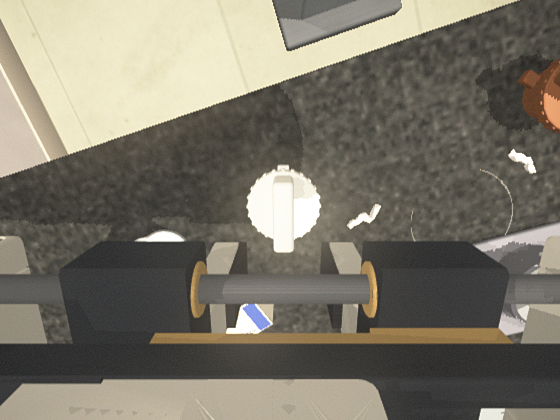

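The third cartridge's bar is centred at column 284, aligned with the jaws. Grip it.

```bash
python3 -m crank '[[0.05,0.001,0.0005,0,0,0,0.45],[0.08,0.001,0.0005,0,0,0,0.45],[0.098,0.001,0.0005,0,0,0,0.45],[0.098,0.001,0.0005,0,0,0,0.45],[0.098,0.001,0.0005,0,0,0,0],[0.098,0.001,0.0005,0,0,0,0],[0.098,0.001,0.0005,0,0,0,0],[0.098,0.001,0.0005,0,0,0,0],[0.098,0.001,0.0005,0,0,0,0],[0.098,0.001,0.0005,0,0,0,0]]' 50; python3 - <<'E'
from h import *
st()
E
python3 -m crank '[[-0.03,0,0,0,0,0,0],[-0.06,0,0,0,0,0,0],[-0.08,0,0,0,0,0,0],[-0.08,0,0,0,0,0,0],[-0.08,0,0,0,0,0,0]]' 50; python3 - <<'E'
from h import *
st();to(.5793,-.1578,.127,168.6)
E
```

```text
t: 34.98
eef_pos: [0.4222, -0.2697, 0.0453]
ee_rot: [-1.68, 1.57, -0.419]
force: [-1.7, -0.1, 6.7]
width: 0.0155
t 34.98 pos [ 0.4222 -0.2697  0.0453] jaw 72.21 tilt [ 0.0011 -0.0005] F [-1.7 -0.1  6.7] M [0.4  0.23 0.01] w 0.0155 q6 -1.71
t: 35.6
eef_pos: [0.4209, -0.2692, 0.1236]
ee_rot: [1.337, 1.569, 2.596]
force: [-0.2, 0.3, -2.8]
width: 0.0155
t 35.60 pos [ 0.4209 -0.2692  0.1236] jaw 72.17 tilt [-0.0011  0.0007] F [-0.2  0.3 -2.8] M [ 0.05 -0.1   0.03] w 0.0155 q6 -1.71
shift [-0.0035 -0.1166  0.1545] turn [ 1.4585e+00 -7.0000e-04 -1.3000e-03] | cur jaw 72.2 -> -11.4 deg, q6 -1.71->-0.25? t 35.60
```

```bash
python3 -m crank '[[-0.003,-0.03,0.04,-0.18,0,0,0],[-0.003,-0.06,0.08,-0.36,0,0,0],[-0.003,-0.09,0.12,-0.54,0,0,0],[-0.003,-0.117,0.1545,-0.72,0,0,0],[-0.003,-0.117,0.1545,-0.9,0,0,0],[-0.003,-0.117,0.1545,-1.08,0,0,0],[-0.003,-0.117,0.1545,-1.26,0,0,0],[-0.003,-0.117,0.1545,-1.44,0,0,0],[-0.003,-0.117,0.1545,-1.62,0,0,0],[-0.003,-0.117,0.1545,-1.683,0,0,0]]' 50; python3 - <<'E'
from h import *
st();to(.5793,-.1578,.09,168.6)
f=grab_frame('wrist');cv2.imwrite('pics/w19.png',f['pixels'][:,:,::-1])
E
```

```text
t: 36.85
eef_pos: [0.5794, -0.1581, 0.1257]
ee_rot: [0.141, 1.568, 3.088]
force: [-0.6, 0.6, -2.4]
width: 0.0157
t 36.85 pos [ 0.5794 -0.1581  0.1257] jaw 168.83 tilt [-0.0029  0.0002] F [-0.6  0.6 -2.4] M [ 0.04 -0.07  0.  ] w 0.0157 q6 -0.25
shift [ 0.0357 -0.0003  0.    ] turn [ 0.0039  0.0029 -0.0004] | cur jaw 168.8 -> 168.6 deg, q6 -0.25->-0.25? t 36.85
```

View pics/w19.png

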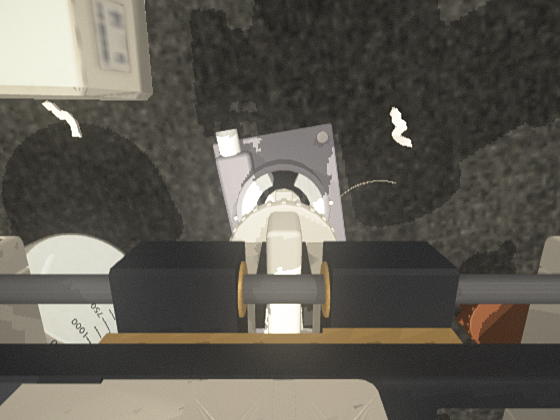

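```bash
python3 -m crank '[[0.018,0,0,0,0,0,0],[0.036,0,0,0,0,0,0],[0.04,0,0,0,0,0,0],[0.044,0,0,0,0,0,0],[0.048,0,0,0,0,0,0],[0.048,0,0,0,0,0,0]]' 50; python3 - <<'E'
from h import *
st();to(.5793,-.1578,.06,168.6)
E
```

```text
t: 37.65
eef_pos: [0.5797, -0.1585, 0.0795]
ee_rot: [0.515, 1.57, -2.826]
force: [-1.7, -1.7, -2.7]
width: 0.0156
t 37.65 pos [ 0.5797 -0.1585  0.0795] jaw 168.60 tilt [-0.0009 -0.0003] F [-1.7 -1.7 -2.7] M [-1.08  0.57  0.01] w 0.0156 q6 -0.26
shift [ 0.0195 -0.0006  0.0006] turn [ 0.      0.0009 -0.0005] | cur jaw 168.6 -> 168.6 deg, q6 -0.26->-0.26? t 37.65
```

```bash
python3 -m crank '[[0.005,0.0006,0.0004,0,0,0,0],[0.01,0.0006,0.0004,0,0,0,0],[0.015,0.0006,0.0004,0,0,0,0],[0.019,0.0006,0.0004,0,0,0,0],[0.0195,0.0006,0.0004,0,0,0,0],[0.0195,0.0006,0.0004,0,0,0,0]]' 50; python3 - <<'E'
from h import *
st()
E
```

```text
t: 38.4
eef_pos: [0.5798, -0.1589, 0.0606]
ee_rot: [2.158, 1.57, -1.181]
force: [-3.9, -2.4, 7.7]
width: 0.0161
t 38.40 pos [ 0.5798 -0.1589  0.0606] jaw 168.64 tilt [ 0.0002 -0.0004] F [-3.9 -2.4  7.7] M [-0.74  1.71 -0.  ] w 0.0161 q6 -0.26
```

```bash
python3 -m crank '[[0.0005,0.0003,0.0008,0,0,0,0],[0.0005,0.0003,0.0008,0.17,0,0,0],[0.0005,0.0003,0.0008,0.34,0,0,0],[0.0005,0.0003,0.0008,0.51,0,0,0],[0.0005,0.0003,0.0008,0.68,0,0,0],[0.0005,0.0003,0.0008,0.68,0,0,0]]' 50; python3 - <<'E'
from h import *
st()
E
```

```text
t: 39.15
eef_pos: [0.5794, -0.1589, 0.0604]
ee_rot: [-2.55, 1.57, -0.289]
force: [-3.2, -2.3, 7.9]
width: 0.0158
t 39.15 pos [ 0.5794 -0.1589  0.0604] jaw 129.54 tilt [ 0.0011 -0.0003] F [-3.2 -2.3  7.9] M [-0.63  1.4  -0.02] w 0.0158 q6 -0.94
```

```bash
python3 -m crank '[[0,0,0,0.17,0,0,0],[0,0,0,0.34,0,0,0],[0,0,0,0.51,0,0,0],[0,0,0,0.68,0,0,0],[0,0,0,0.74,0,0,0],[0,0,0,0.74,0,0,0]]' 50; python3 - <<'E'
from h import *
st()
E
python3 -m crank '[[-0.003,0,0,0,0,0,0],[-0.006,0,0,0,0,0,0],[-0.008,0,0,0,0,0,0],[-0.008,0,0,0,0,0,0]]' 50; python3 - <<'E'
from h import *
st()
E
```

```text
t: 39.9
eef_pos: [0.5794, -0.1584, 0.0603]
ee_rot: [-1.315, 1.57, 0.208]
force: [-5.3, 1.5, 8.6]
width: 0.0156
t 39.90 pos [ 0.5794 -0.1584  0.0603] jaw 87.23 tilt [0.0012 0.0002] F [-5.3  1.5  8.6] M [ 0.52  1.46 -0.01] w 0.0156 q6 -1.68
t: 40.4
eef_pos: [0.5793, -0.1584, 0.0674]
ee_rot: [-0.912, 1.57, 0.611]
force: [-0.5, 2.4, 0.6]
width: 0.0156
t 40.40 pos [ 0.5793 -0.1584  0.0674] jaw 87.26 tilt [0.0006 0.0004] F [-0.5  2.4  0.6] M [ 1.04  0.09 -0.03] w 0.0156 q6 -1.68
```

```bash
python3 -m crank '[[0,0,0,0,0,0,0.45],[0,0,0,0,0,0,0.45],[0,0,0,0,0,0,0.45],[0,0,0,0,0,0,0.45],[-0.05,0,0,0,0,0,0.45],[-0.1,0,0,0,0,0,0.45],[-0.15,0,0,0,0,0,0.45],[-0.15,0,0.06,0,0,0,0.45],[-0.15,0,0.1,0,0,0,0.45],[-0.15,0,0.1,0,0,0,0.45]]'; python3 - <<'E'
from h import *
st()
f=grab_frame('wrist');cv2.imwrite('pics/w20.png',f['pixels'][:,:,::-1]);np.save("w20.npy",f["pixels"])
s=grab_frame('scene');crop(s,205,180,415,310,3.8,"sc20.png")
E
```

```text
t: 41.65
eef_pos: [0.5839, -0.0567, 0.2179]
ee_rot: [-1.04, 1.57, 0.486]
force: [-0.6, 0.5, -0.1]
width: 0.0394
t 41.65 pos [ 0.5839 -0.0567  0.2179] jaw 87.43 tilt [0.0007 0.0004] F [-0.6  0.5 -0.1] M [-0.06 -0.14  0.04] w 0.0394 q6 -1.85
```

View pics/w20.png

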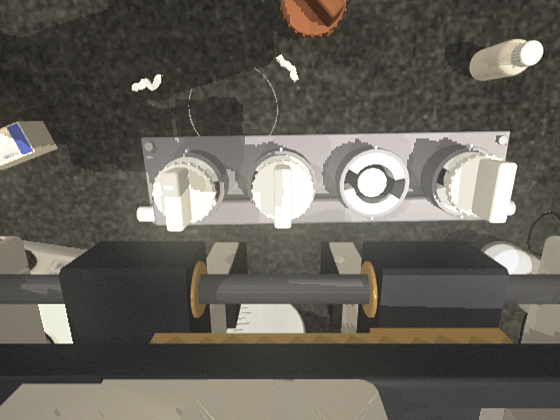

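View pics/sc20.png

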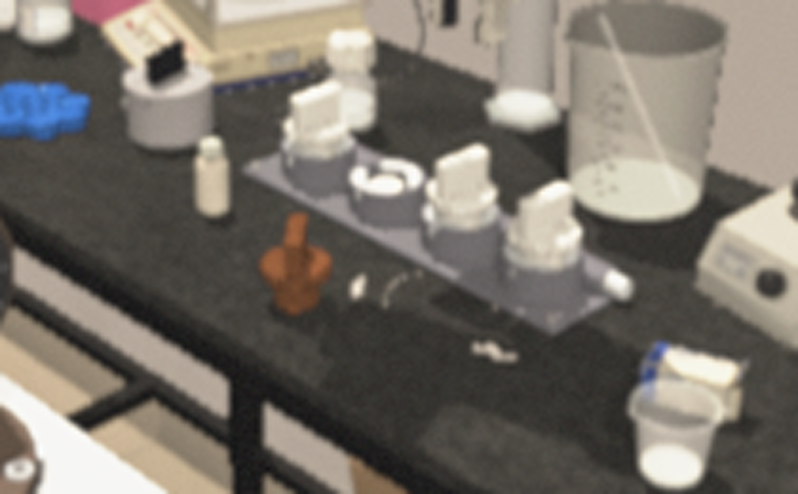

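```bash
python3 - <<'E'
from h import *
f=grab_frame('wrist');import pickle;pickle.dump(f,open("v1.pkl","wb"))
crop(f,150,150,310,240,5,"v1a.png");crop(f,420,140,530,240,5,"v1b.png")
E
python3 -m crank '[[0,0,0.06,0,0,0,0.45],[0,0,0.12,0,0,0,0.45],[0,0,0.17,0,0,0,0.45],[0,0,0.17,0,0,0,0.45],[0,0,0.17,0,0,0,0.45],[0,0,0.17,0,0,0,0.45]]'; python3 - <<'E'
from h import *
st()
f=grab_frame('wrist');import pickle;pickle.dump(f,open("v2.pkl","wb"));cv2.imwrite('pics/v2.png',f['pixels'][:,:,::-1])
E
```

```text
t: 42.55
eef_pos: [0.5919, 0.1095, 0.2175]
ee_rot: [2.341, 1.571, -2.421]
force: [-0.1, 0.0, 0.1]
width: 0.039
t 42.55 pos [0.5919 0.1095 0.2175] jaw 87.16 tilt [-0.0002 -0.0002] F [-0.1  0.   0.1] M [-0.04 -0.17  0.02] w 0.0390 q6 -2.13
```

View pics/v2.png

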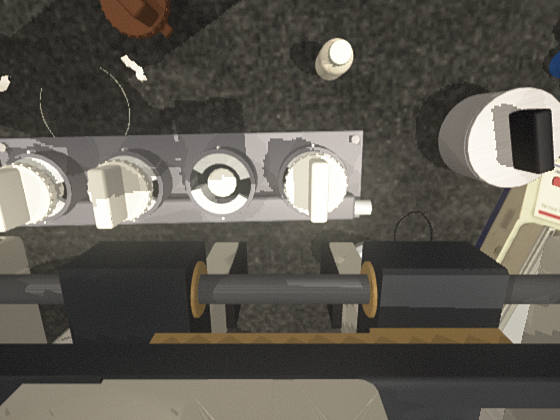

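View pics/v1a.png

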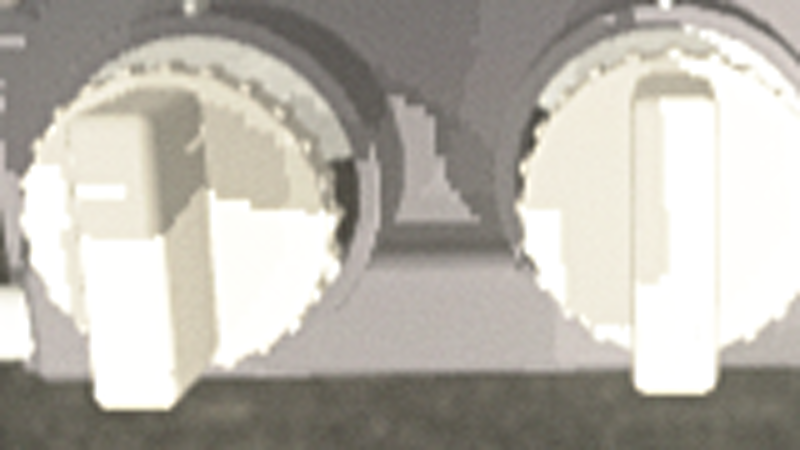

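View pics/v1b.png

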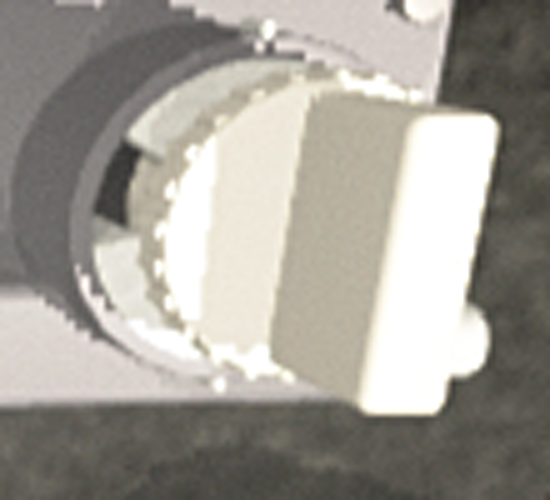

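```bash
python3 - <<'E'
import pickle
from h import *
f=pickle.load(open("v2.pkl","rb"))
crop(f,75,140,185,240,5,"v2b.png");crop(f,270,140,380,240,5,"v2a.png");crop(f,0,140,80,240,5,"v2c.png")
E
```

```text
(no output)
```

View pics/v2b.png

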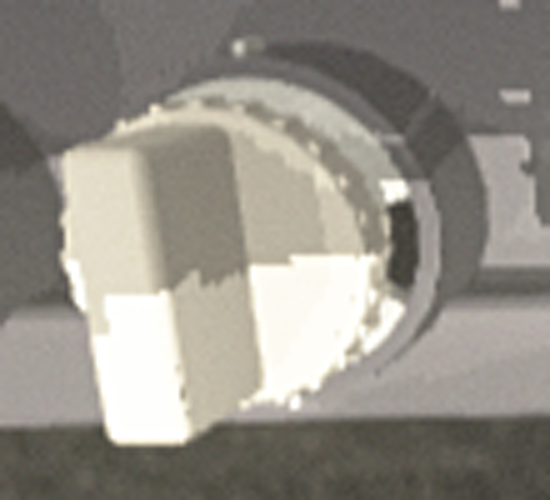

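View pics/v2a.png

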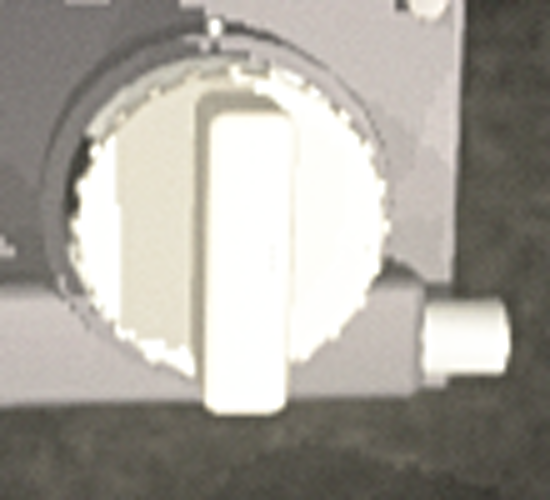

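View pics/v2c.png

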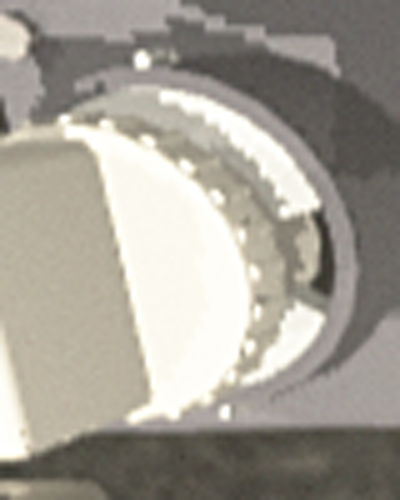

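```bash
python3 - <<'E'
import pickle
from h import *
v1=pickle.load(open("v1.pkl","rb"));v2=pickle.load(open("v2.pkl","rb"))
def ray(f,u,v): 
    a=p2w(f,u,v,0);b=p2w(f,u,v,.2);return a,(b-a)/np.linalg.norm(b-a)
def tri(r1,r2):
    A=np.zeros((3,3));y=np.zeros(3)
    for p,d in (r1,r2):
        M=np.eye(3)-np.outer(d,d);A+=M;y+=M@p
    X=np.linalg.solve(A,y);return X,[np.linalg.norm((np.eye(3)-np.outer(d,d))@(X-p)) for p,d in (r1,r2)]
px=lambda o,u,v:(o[0]+u/5-.4,o[1]+v/5-.4)
print("B",tri(ray(v1,*px((150,150),675.5,245)),ray(v2,*px((75,140),128,297))))
print("A",tri(ray(v1,*px((420,140),428,264)),ray(v2,*px((270,140),249,263.5))))
for n,f,o,c in [("A",v2,(270,140),[(210,115),(292,115),(205,412),(288,412)]),("B",v1,(150,150),[(635,98),(716,98),(633,392),(718,392)]),("C",v1,(150,150),[(72,115),(148,112),(98,408),(178,405)])]:
    P=[p2w(f,*px(o,*k),.096) for k in c];d=(P[2]+P[3]-P[0]-P[1])/2;print(n,"dir",np.degrees(np.arctan2(d[1],d[0])).round(2),"len",np.linalg.norm(d).round(4),"c",np.mean(P,axis=0).round(4))
print("C at z .1/.092",[p2w(v1,*px((150,150),124,260),z).round(4) for z in (.088,.092,.096,.1,.104)])
s=grab_frame('scene')
for c in ((.5869,.142),(.5818,-.0577),(.5793,-.158)): print([w2p(s,(*c,z)).round(2) for z in (.092,.096,.1)])
crop(s,310,210,365,270,10,"scBC.png")
E
```

```text
B (array([ 0.58202804, -0.05644086,  0.0939105 ]), [np.float64(0.0001283036945938557), np.float64(0.00012830369459389677)])
A (array([0.58535272, 0.14326918, 0.09458137]), [np.float64(0.00017755397217230736), np.float64(0.00017755397217253182)])
A dir -1.9 len 0.0549 c [0.5859 0.143  0.096 ]
B dir -2.59 len 0.055 c [ 0.5821 -0.0565  0.096 ]
C dir -2.71 len 0.0551 c [ 0.5803 -0.1566  0.096 ]
C at z .1/.092 [array([ 0.5815, -0.1595,  0.088 ]), array([ 0.5805, -0.158 ,  0.092 ]), array([ 0.5795, -0.1566,  0.096 ]), array([ 0.5785, -0.1551,  0.1   ]), array([ 0.5775, -0.1536,  0.104 ])]
[array([288.1 , 204.94]), array([288.09, 203.99]), array([288.08, 203.03])]
[array([326.2 , 222.24]), array([326.23, 221.22]), array([326.26, 220.2 ])]
[array([347.95, 232.11]), array([348.01, 231.05]), array([348.07, 229.99])]
```

View pics/scBC.png

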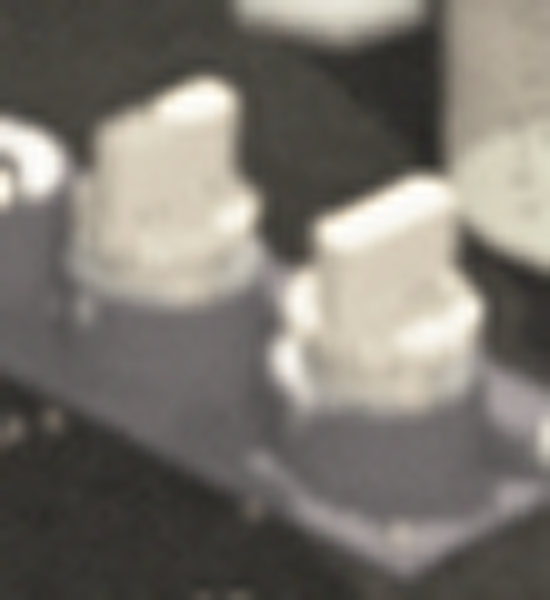

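```bash
python3 -c "
from h import *
to(.45,.34,.25,90)"
```

```text
shift [-0.0323  0.1531  0.223 ] turn [-0.0495 -0.      0.0001] | cur jaw 87.2 -> 90.0 deg, q6 -2.13->-2.18? t 42.65
```

```bash
python3 -m crank '[[-0.03,0.01,0.06,0,0,0,0.45],[-0.03,0.02,0.12,0,0,0,0.45],[-0.03,0.03,0.18,0,0,0,0.45],[-0.03,0.03,0.225,0,0,0,0.45],[-0.03,0.03,0.225,0,0,0,0.45],[-0.03,0.03,0.225,0,0,0,0.45],[-0.03,0.03,0.225,0,0,0,0.45]]'; python3 - <<'E'
from h import *
st()
f=grab_frame('wrist');cv2.imwrite('pics/w21.png',f['pixels'][:,:,::-1])
u,v=w2p(f,(.5525,.338,.075)).astype(int);print(u,v);crop(f,u-70,max(v-70,0),u+70,v+50,5,"w21c.png")
t=grab_frame('top');crop(t,200,190,460,280,3,"top21.png")
s=grab_frame('scene');crop(s,225,180,275,225,12,"sc21.png");print([w2p(s,(.5525,.338,z)).round(2) for z in (.095,.103)])
E
```

```text
t: 43.52
eef_pos: [0.5729, 0.3358, 0.2479]
ee_rot: [-1.082, 1.571, 0.44]
force: [-0.1, 0.2, -0.4]
width: 0.0397
t 43.52 pos [0.5729 0.3358 0.2479] jaw 87.18 tilt [0.0002 0.0001] F [-0.1  0.2 -0.4] M [ 0.01 -0.15 -0.03] w 0.0397 q6 -2.44
283 169
[array([248.66, 192.4 ]), array([248.57, 190.58])]
```

View pics/w21.png

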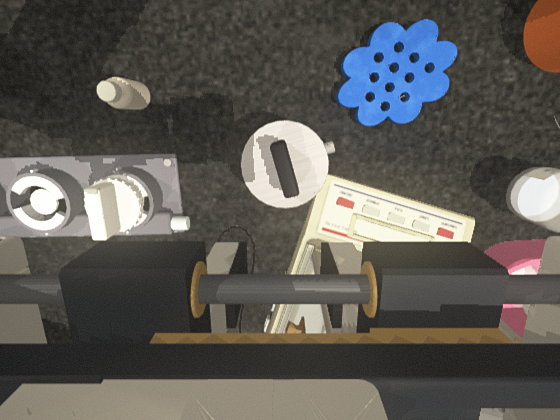

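View pics/sc21.png

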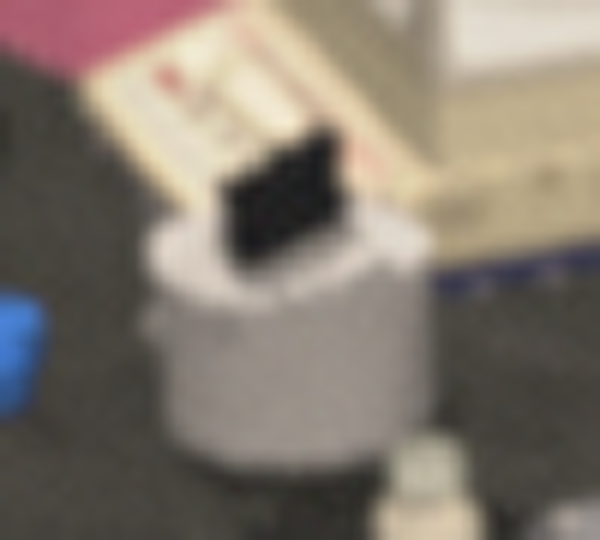

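View pics/top21.png

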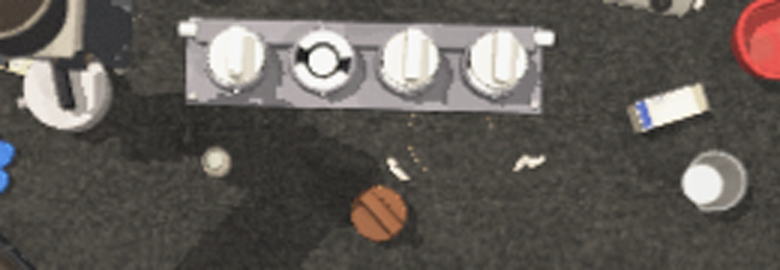

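```bash
python3 -m crank '[[-0.03,0,0,0,0,0,0.45],[-0.03,0,0,0,0,0,0.45]]'; python3 -c "
from station import *
print(job_done())"
```

```text
t: 43.92
eef_pos: [0.5739, 0.3371, 0.2805]
ee_rot: [-0.904, 1.566, 0.618]
force: [0.5, -0.3, 0.1]
width: 0.0396
the job is handed in; nothing more can be done
None
```

The job is done and handed in at about 44 s. All three white cartridges that were on the bench are fitted, and the strainer bowl is closed with its lid. I did not touch the brown and orange look-alikes or the other bench items.

- **Cartridges:** They went into port3, port1 and port0, and port2 stays empty. Each one entered its slots freely, was pressed down against the spring and turned about 81° clockwise. Each then rose 7 mm with almost no force left, which puts the underside about 16 mm below the mouth, the home position.
- **Lid:** It was turned so the keys dropped into the notches. It made contact at the flush height, and the scene camera also shows it flush.

**Last checks:**
- The grip bars point −1.9° to −2.7° against the block's −1.45°, within what my pixel reading can resolve.
- For the cartridges in port3 and port1, the wrist camera put the bar tops at 94.6 and 93.9 mm. The expected home height is 96 mm, and pressed down but not clicked would be 92 mm or less, so this check alone was inconclusive.
- The scene camera showed about 96 mm for all three. Together with the heights and forces when I let go, that points to all three being home.
- The port0 cartridge met a slight sideways push of 3 to 5 N while going in and turning. It had no other trouble.

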